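# Jack up the engraver's hinged work plate and hold it

### The arm

A 6-joint arm with a two-finger parallel gripper is mounted at the origin on the work surface. World frame = base frame: x ahead of the robot, y to its left, z up, the work surface at z = 0. Lengths are in mm, angles in rad, forces in N, time in s.
With the tool pointing down it reaches from about 350 to 775 mm from the base axis. Payload 7.3 kg.
Tool frame: the origin (TCP) lies on the centre line of the jaws, within the pads' length; the fingertips stand 22 mm ahead of it and the grasp point (between the pads) lies 3 mm ahead of it; x points along the fingers, z is the direction in which the jaws open and shut, and the axes are right-handed (so a half turn about x gives the same grasp; the last joint's range is limited). The gripper opens to 92 mm and grips with 3 to 60 N. Pads are 19 mm wide; open, the fingers measure 130 mm over their backs; the gripper's body (75 mm by 190 mm) begins 47 mm behind the grasp point.
Start: joints at [-1.442, 0.342, 1.524, -0, 1.275, -0.146], TCP at [142.483, -505.313, 248.741] pointing down, gripper open.
Joint ranges: [-2.53, 2.53], [-0.77, 2.02], [0.04, 2.7], [-1, 4.14], [0.28, 2.66], [-3.11, 3.11]. Speed limits (rad/s): [2.57, 2.57, 3.14, 3.14, 3.14, 3.14].

### API

Orientations are given as [roll, pitch, yaw] about the fixed x, y, z axes, in that order (R = Rz(yaw) Ry(pitch) Rx(roll)).
In Python, from plant import readout, imaging, bot gives the robot as it stands.
- The arm moves only by the tool arm_command, never from a script. Its argument "plan" is a list of rows, each an object of numbers: "tx", "ty", "tz": the shift along the tool's x, y, z in cm; "wx", "wy", "wz": the turn, a rotation vector about the tool's x, y, z in rad; "jaw": the opening, from -1 (shut) to 1 (fully open). In form: [{"tx": .., "ty": .., "tz": .., "wx": .., "wy": .., "wz": .., "jaw": ..}, ...]. A call has 1 to 20 rows; each row shifts and turns the commanded pose from where the row before left it, along the tool's axes as they then stand; what a row does not reach is not made up. A row lasts 1/10 s, in which the tool goes at most 50 mm and 8.59 degrees, less where a joint would pass 70% of its speed; a pose out of reach is approached as far as the arm can. A call with a gripper value outside its range is refused whole. The fingers move at their own pace and stop on an object; the grip force is fixed at half the most. Time passes only in rows, so rows that do not move let the fingers close. It gives the time, the measured TCP pose, the force and the opening at its end, in the units of the state.
- readout.get_obs(): the state, without advancing time (a new reading comes with each control period).
- imaging.capture(name): name is "side" or "top"; returns the picture (480x640x3 uint8, blue, green, red); there is no depth.
- imaging.get_calibration(name): a dict with "fx", "fy", "cx", "cy" (pixels), "dist" ([k1, k2, p1, p2, k3] as OpenCV has them; the pictures are not rectified), "position" and "rotation" of the camera in the world. Camera axes: x right, y up, looking along -z (the intrinsics and any distortion apply to the point x, -y, -z); pixel columns grow to the right and rows downward; lengths in mm; the calibration is good to about 2 mm. A picture is of the moment at which its call begins. get_calibration takes no time and is no camera call.
- bot.close_job(): hands the job in, once; it reports no verdict.
The state is a dict: "time": time; "joint_positions": joint angles; "dq": joint speeds; "tau": joint torques, N m; "tool_pos": TCP position; "tcp_rot": TCP orientation; "contact_force": force on the tool from outside, world axes, zero at the start; "moment": the same for the moment, N m; "grip_width": finger opening in mm.
Only numpy, scipy, OpenCV 4.12 (cv2) and the standard library are available. Lean on these libraries where they do the work, as an engineer would, in place of code of your own. Each camera call takes 0.05 s, during which the arm holds its last target.

### The job

Move the turned wooden bead box out of the way and stand it upright in the wooden tray. Then set the lever jack flat on the bench with its saddle centred under the lift pad of the hinged work plate (the pad is under the plate's ear, below the hex bolt head), and pump it: press the handle fully down so that the jack raises the plate, let the handle all the way back up so that the plate settles, then press it fully down again. Finish still holding the handle down with the plate raised by the jack alone, and leave the two gravers and the oilstone where they lie.

Things in the scene. Friction and masses are not known exactly. Their poses are not given: they have to be found in the camera images.
- bead_box_mid (a point): Turned dark wooden bead box, loose, a straight cylinder 44 mm across and 52 mm tall with a small knob on its lid (69 mm tall overall), about 0.12 kg. It stands on the bench in front of the work plate, where the jack has to go. This point is on its axis 30 mm above its foot; z points up its axis.
- tray_in (a point): Square open wooden tray, fixed to the bench, 150 x 150 mm outside, 26 mm high, walls and floor 5 mm thick (140 mm square inside). This point is the centre of its inner floor; x and y run along its sides, z up.
- jack_grip (a point): Lever jack, loose, 0.73 kg: base 260 x 66 x 14 mm with a square bright steel lifting post to carry it by, 34 mm along the jack, 24 mm across, top 92 mm above the bench; it balances near the post. This point: the post's centre, 70 mm above the jack's underside. x points along the jack to the saddle, y across, z up. The base reaches 95 mm ahead (+x) and 165 mm behind this point.
- jack_saddle (a point): Centre of the top of the jack's round, slightly domed saddle (34 mm across) on the ram, 70 mm in front (+x) of the lifting post's centre. It is 70 mm above the bench when the handle is up and rises by 22 mm, in step with the handle, as the handle goes fully down.
- handle_pad (a point): Centre of the upper face of the flat pad (36 x 36 x 8 mm) at the rear end of the pump handle, where it is pressed. Handle up: 139 mm behind (-x of the jack) the post's centre and 117 mm above the bench; fully down: 155 mm behind and 48 mm above, moving on an arc of 120 mm radius. Its axes turn with the handle (when up they agree with the jack's).
- pump_handle (a joint): Pump handle angle, rad: 0 = up (0.5 rad above level), 0.6 = fully down on its stop. Pivot: 36 mm behind the post's centre, 55 mm up, axis along the jack's y. A spring and the load push it up when let go, and the saddle sinks with it (single-stroke jack). Pressing the pad takes about 2 N at the top, 5 to 7 N at the bottom under the plate.
- lift_pad (a point): Centre of the underside of the lift pad, a steel disc 32 mm across, 78 mm above the bench when the plate is down, about 92 mm fully raised. It is under the 50 mm wide ear on the work plate's front edge, below a hex bolt head. The ear ends 30 mm in front (-x); its top is 102 mm up (bolt head 110 mm). x points to the plate's hinge, away from the robot, y along the front edge, z up.
- stand: Fixed dark steel stand of the hinged aluminium work plate (and all it carries). Origin on the bench right below the lift pad, axes as the lift pad's. The stand begins 65 mm behind (+x of) it, so the jack comes in from the front, pointing along +x. The plate is 210 mm wide, about 1.7 kg, hinged 225 mm behind the pad; its front edge is 25 mm behind the pad.
- bead_box: The bead box itself; origin at the centre of its foot.
- jack_ram: The jack's ram and saddle; the origin is on the bench right below the saddle when the handle is up.
- graver_a_mid (a point): A graver lying on the bench, not to be disturbed: mushroom-shaped wooden handle with a steel blade, about 97 mm long and 32 mm wide. Its middle.
- graver_b_mid (a point): A second graver like the first, not to be disturbed. Its middle.
- oilstone_mid (a point): Oilstone in a dark wooden base, 120 x 55 x 26 mm, lying beside the jack, not to be disturbed. Its middle.
Things that resemble listed ones, but are neither listed nor needed, are in the scene too. Leave any pink look-alike of the bead_box alone. Of the things shaped like the part that bears tray_in, the wooden one is meant.

How it is judged (in metres and radians):
On the way, in this order (a step that is already met when the one before it is completed fails the run):
1. the bead box stands upright in the tray, let go (x of bead_box_mid in the frame of tray_in between -0.055 and 0.055 m and y of bead_box_mid in the frame of tray_in between -0.055 and 0.055 m and z of bead_box_mid in the frame of tray_in below 0.038 m and angle between bead_box_mid's own z axis and vertical below 0.15 rad and contact force between the fingers and bead_box below 0.1 N), for 0.3 s.
2. the jack stands flat on the bench with its saddle under the lift pad, handle up (horizontal distance between jack_saddle and lift_pad below 0.012 m and angle between jack_grip's own z axis and vertical below 0.08 rad and height (world z) of jack_grip below 0.076 m and value of joint pump_handle below 0.1 rad), for 0.2 s.
3. the handle is pressed fully down and the jack raises the plate (horizontal distance between jack_saddle and lift_pad below 0.012 m and angle between jack_grip's own z axis and vertical below 0.08 rad and height (world z) of jack_grip below 0.076 m and value of joint pump_handle above 0.52 rad and height (world z) of lift_pad above 0.086 m and contact force between jack_ram and stand above 1.5 N), for 0.2 s.
4. the handle is let back up and the plate settles (value of joint pump_handle below 0.1 rad and height (world z) of lift_pad below 0.0805 m), for 0.1 s.
At the end, for the whole second after the job is handed in: The robot holds the pump handle steady beyond 0.52 of 0.6 rad; the saddle is within 12 mm of the pad's centre and carries the plate, its pad over 86 mm above the bench and not touched by the robot; the jack stands flat; the bead box stands upright in the tray, let go (all of step 1 and all of step 3 and contact force between any of the fingers, the arm and pump_handle above 1 N and contact force between each of the fingers, the arm and stand below 0.5 N and velocity of joint pump_handle between -0.05 and 0.05 rad/s); the arm keeps its last pose, push and grip.
It fails at once if a graver or the oilstone is moved by more than 20 mm (distance of any of graver_a_mid, graver_b_mid, oilstone_mid from where it was at the start of the episode above 0.02 m).
It also fails if it takes over 72 s, if anything falls off the work surface, if the arm or the gripper's body presses on something with over 40 N, if the wrist force passes 120 N, or if a joint passes its speed limit or range.

## Working session

There is one attempt and no reset: what is moved stays moved. The work goes in short steps, Python scripts to look and compute and a tool call to move; the robot and the scene stay as the last step left them, time stands still between calls to the robot, and variables do not carry over. Pictures are saved under pics/ and viewed, and the job is handed in when it is done.

Besides the shell and the picture viewer there is one more tool, called after "Request:" as name(argument=value, ...) on one line, values as JSON. arm_command: Moves the arm, as the interface text tells. Its arguments: {"type":"object","properties":{"plan":{"type":"array"}},"required":["plan"]}

```bash
ls; mkdir -p pics; python3 - <<'E'
from plant import readout, imaging, bot
import cv2
print(readout.get_obs())
for n in ("side","top"):
    cv2.imwrite(f"pics/{n}0.png",imaging.capture(n)); print(imaging.get_calibration(n))
E
```

```text
pics
{'time': 0.0, 'joint_positions': array([-1.44202161e+00,  3.42698320e-01,  1.52505039e+00,  1.51250197e-05,
        1.27540241e+00, -1.46024817e-01]), 'dq': array([-0.001292  , -0.00024428, -0.00048992,  0.00123997, -0.0001773 ,
        0.00036957]), 'tau': array([ 2.49384168e-03, -4.31240773e+01, -2.44221818e+01,  7.18382397e-02,
        5.60151483e-02, -1.67028834e-04]), 'tool_pos': array([ 142.42329071, -504.90727063,  248.0459633 ]), 'tcp_rot': array([2.98628777, 1.5692378 , 1.69028657]), 'contact_force': array([-0.25117339,  1.00818086, -0.56968996]), 'moment': array([-0.01114134, -0.05415642, -0.00021727]), 'grip_width': 92.07601039522893}
{'fx': 472.38744071075, 'fy': 472.38744071075, 'cx': 318.48074060901695, 'cy': 237.50697432870675, 'dist': array([-0.04686856,  0.        ,  0.        ,  0.        ,  0.        ]), 'position': array([ 402.03112555, -577.37051362,  854.96308384]), 'rotation': array([ 0.68699065,  0.00745672, -0.10929097])}
{'fx': 450.3253687145489, 'fy': 450.3253687145489, 'cx': 320.69531104041033, 'cy': 237.7424774580262, 'dist': array([-0.03356737,  0.        ,  0.        ,  0.        ,  0.        ]), 'position': array([353.09340134,  13.56967664, 992.16789272]), 'rotation': array([ 0.14888892, -0.01627135, -1.56900867])}
```

View pics/side0.png

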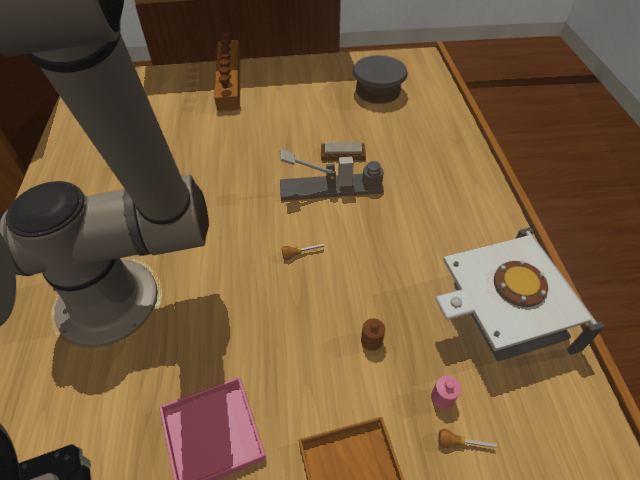

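View pics/top0.png

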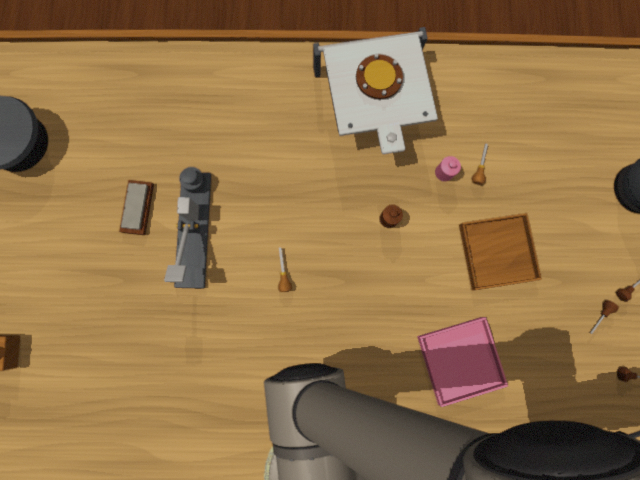

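The bead box is the dark brown cylinder at top (391,216) and side (373,334). The pink one at top (449,168) is the look-alike, and the small brown turnings near (626,374) are other things. The wooden tray is at top (500,252); the pink tray at (462,361) is the decoy. The jack is at top (192,230), with the oilstone at (136,207). The gravers are at (284,270) and (482,165).

```bash
cat > h.py <<'E'
import numpy as np, cv2
from scipy.spatial.transform import Rotation as R
from plant import readout, imaging, bot
C={n:imaging.get_calibration(n) for n in("side","top")}
def K(c): return np.array([[c['fx'],0,c['cx']],[0,c['fy'],c['cy']],[0,0,1]])
def rot(c): return R.from_euler('xyz',c['rotation']).as_matrix()
def ray(n,uv):
    c=C[n]; p=cv2.undistortPoints(np.array([[uv]],float),K(c),c['dist'])[0,0]
    return c['position'],rot(c)@np.array([p[0],-p[1],-1])
def plane(n,uv,z):
    o,d=ray(n,uv); return o+d*(z-o[2])/d[2]
def tri(a,b):
    o1,d1=ray("side",a);o2,d2=ray("top",b)
    A=np.stack([d1,-d2],1);s=np.linalg.lstsq(A,o2-o1,rcond=None)[0]
    p,q=o1+s[0]*d1,o2+s[1]*d2
    return (p+q)/2,np.linalg.norm(p-q)
def proj(n,P):
    c=C[n];q=rot(c).T@(np.array(P,float)-c['position']);q=np.array([q[0],-q[1],-q[2]])
    return cv2.projectPoints(q[None],np.zeros(3),np.zeros(3),K(c),c['dist'])[0].ravel()
def crop(im,x0,y0,w,h,s,name): cv2.imwrite(name,cv2.resize(im[y0:y0+h,x0:x0+w],None,fx=s,fy=s,interpolation=cv2.INTER_CUBIC))
E
python3 - <<'E'
from h import *
np.set_printoptions(precision=1,suppress=True)
print(tri((457,302),(392,138)))  # bolt
print(tri((373,326),(394,211)))  # knob
print(plane("top",(500,252),5))
for p in [(459,223),(526,214),(540,278),(473,290)]: print(plane("top",p,26))
t=cv2.imread('pics/top0.png');s=cv2.imread('pics/side0.png')
crop(t,300,20,200,220,3.5/1.3,'pics/c1.png')
crop(t,110,150,130,150,4,'pics/c2.png')
crop(s,260,130,150,90,5,'pics/c3.png')
crop(s,340,220,260,200,3,'pics/c4.png')
E
```

```text
(array([ 698.8, -148.3,  104.4]), np.float64(5.167097285751399))
(array([ 548. , -156.2,   62.6]), np.float64(4.808060073759835))
[ 470.7 -402.7    5. ]
[ 532.1 -306.    26. ]
[ 553.3 -457.6   26. ]
[ 411.5 -479.4   26. ]
[ 385.7 -330.1   26. ]
```

View pics/c1.png

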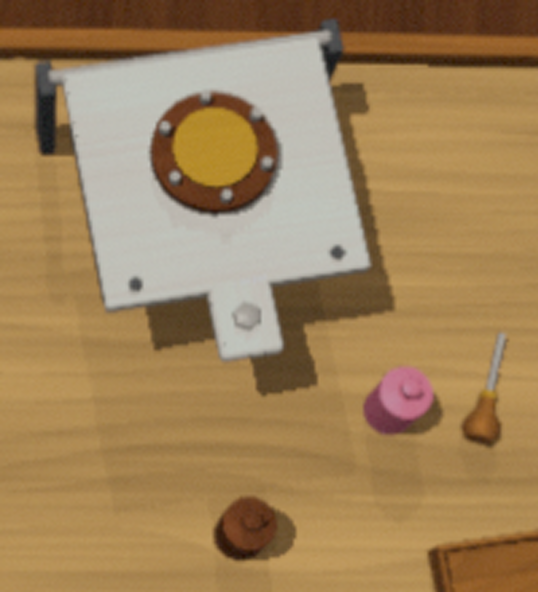

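View pics/c2.png

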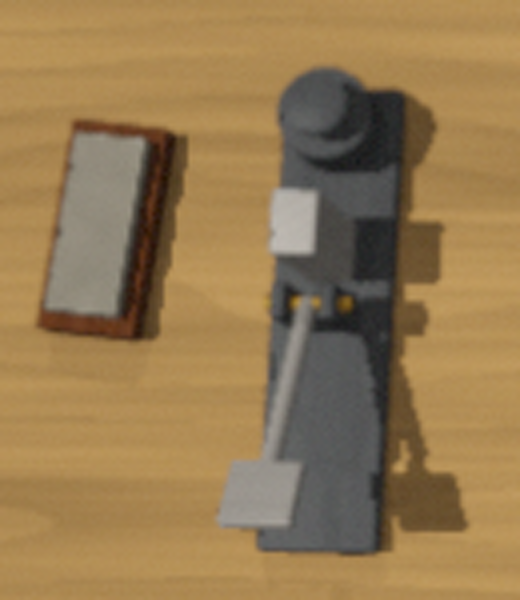

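View pics/c3.png

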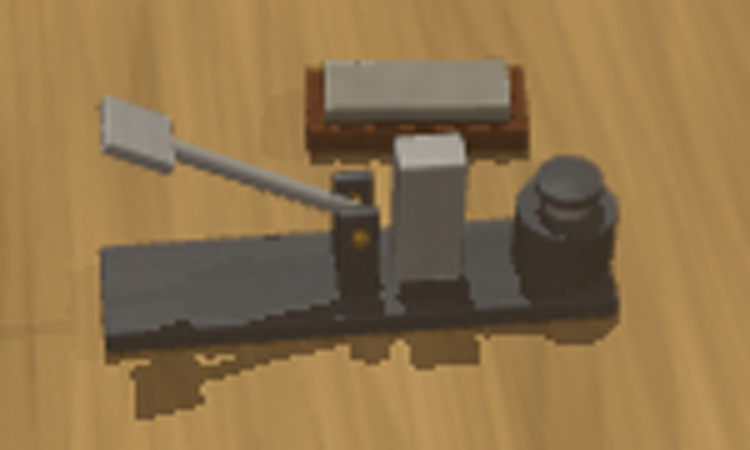

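View pics/c4.png

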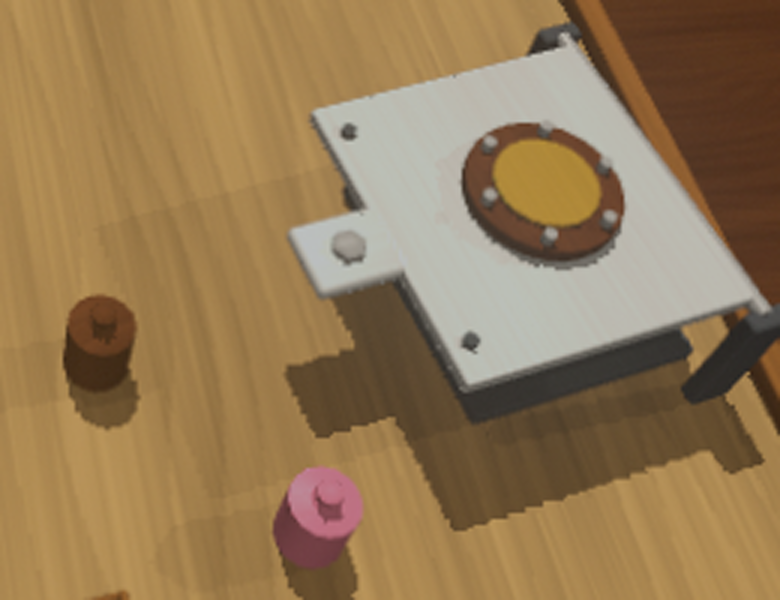

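```bash
python3 - <<'E'
from h import *
np.set_printoptions(precision=1,suppress=True)
def both(a,b,z,l): print(l,plane("side",a,z),plane("top",b,z))
S=lambda x,y:(340+x/3,220+y/3); T=lambda x,y:(300+x/2.692,20+y/2.692)
both(S(348,246),T(247,316),108,"bolt")
both(S(104,317),T(253,522),67,"knob")
both(S(331,490),T(413,387),67,"pinkknob")
both(S(290,236),T(210,295),102,"ear root/..")
both(S(323,297),T(222,358),102,"ear?")
print("ear corners top", *[plane("top",T(*p),102) for p in [(222,358),(282,352),(210,293),(270,283)]])
print("ear corners side", *[plane("side",S(*p),102) for p in [(289,236),(323,297),(365,213),(405,275)]])
U=lambda x,y:(260+x/5,130+y/5); V=lambda x,y:(110+x/4,150+y/4)
print("post top  top",*[plane("top",V(*p),92) for p in [(272,188),(319,189),(316,256),(269,249)]])
print("post top side",*[plane("side",U(*p),92) for p in [(396,140),(458,134),(467,163),(401,169)]])
both(U(570,182),V(323,107),70,"saddle")
print("base top side",*[plane("side",U(*p),14) for p in [(101,248),(104,337),(617,305)]])
print("base top top",*[plane("top",V(*p),14) for p in [(259,550),(377,552),(404,92)]])
print("pad side",*[plane("side",U(*p),117) for p in [(104,97),(105,153),(172,141),(173,165)]])
print("pad top",*[plane("top",V(*p),117) for p in [(235,460),(302,462),(290,528),(217,525)]])
print("stone",*[plane("top",V(*p),26) for p in [(74,122),(174,132),(138,338),(38,327)]])
print(plane("top",(282,250),5),plane("top",(285,291),10),plane("top",(486,147),5),plane("top",(479,183),10))
E
```

```text
bolt [ 698.3 -149.7  108. ] [ 696. -147.  108.]
knob [ 547.9 -158.6   67. ] [ 543.2 -155.2   67. ]
pinkknob [ 657.6 -284.7   67. ] [ 653.9 -286.3   67. ]
ear root/.. [ 666.8 -134.9  102. ] [ 715.1 -119.7  102. ]
ear? [ 675.3 -179.3  102. ] [ 664.3 -128.   102. ]
ear corners top [ 664.3 -128.   102. ] [ 669.5 -174.4  102. ] [ 716.7 -119.7  102. ] [ 725.4 -166.7  102. ]
ear corners side [ 666.2 -134.8  102. ] [ 675.3 -179.3  102. ] [ 718.4 -123.9  102. ] [ 729.5 -170.4  102. ]
post top  top [571.2 291.3  92. ] [570.8 267.2  92. ] [535.9 267.1  92. ] [539.4 291.3  92. ]
post top side [541.8 287.6  92. ] [572.4 288.5  92. ] [573.4 267.2  92. ] [541.3 266.6  92. ]
saddle [626.4 272.   70. ] [620.5 273.4  70. ]
base top side [394.4 311.3  14. ] [392.3 247.6  14. ] [649.  240.1  14. ]
base top top [390.  312.7  14. ] [389.2 248.9  14. ] [645.6 244.2  14. ]
pad side [402.8 306.5 117. ] [400.9 266.3 117. ] [432.7 271.  117. ] [431.9 254.1 117. ]
pad top [429.6 295.  117. ] [428.7 262.3 117. ] [396.7 266.7 117. ] [398.  302.1 117. ]
stone [624.3 423.4  26. ] [618.7 367.5  26. ] [503.6 380.4  26. ] [509.4 435.4  26. ]
[473.5  83.1   5. ] [383.5  75.   10. ] [ 715.2 -384.5    5. ] [ 627.7 -361.5   10. ]
```

```bash
cat >> h.py <<'E'
np.set_printoptions(precision=4,suppress=True)
def Rd(a):
    "tool down, jaw axis (tool z) at world angle a"
    x=np.array([0,0,-1.]);z=np.array([np.cos(a),np.sin(a),0]);y=np.cross(z,x)
    return np.stack([x,y,z],1)
def go(tgt,a,fromP=None,fromR=None):
    o=readout.get_obs(); P=np.array(o['tool_pos'] if fromP is None else fromP)
    Rc=R.from_euler('xyz',o['tcp_rot']).as_matrix() if fromR is None else fromR
    d=Rc.T@(np.array(tgt)-P)/10
    w=R.from_matrix(Rc.T@Rd(a)).as_rotvec()
    print("shift cm",d,"turn",w)
    return d,w
E
python3 - <<'E'
from h import *
o=readout.get_obs()
print(R.from_euler('xyz',o['tcp_rot']).as_matrix())
T=lambda x,y:(300+x/2.692,20+y/2.692)
a,b=[plane("top",T(*p),102) for p in [(106,307),(370,268)]]
print(a,b,np.arctan2(a[0]-b[0],0)*0, np.arctan2(-(a-b)[0],(a-b)[1]))
# candidate orientations from first pose
for a in (-1.42,-1.57,1.72,0.2,-0.2,3.0): print(a); go([545.5,-157,150],a)
E
```

```text
[[-0.0001  0.9625  0.2714]
 [ 0.0013  0.2714 -0.9625]
 [-1.      0.0002 -0.0013]]
[704.5221 -39.0749 102.    ] [ 738.7214 -245.4828  102.    ] -0.0 0.16419594618315939
-1.42
shift cm [  9.8531  48.2317 -22.5421] turn [ 0.124  -0.0013 -0.0001]
-1.57
shift cm [  9.8531  48.2317 -22.5421] turn [ 0.274  -0.0013 -0.    ]
1.72
shift cm [  9.8531  48.2317 -22.5421] turn [-3.016   0.0002 -0.002 ]
0.2
shift cm [  9.8531  48.2317 -22.5421] turn [-1.496  -0.0009 -0.0012]
-0.2
shift cm [  9.8531  48.2317 -22.5421] turn [-1.096  -0.0011 -0.0009]
3.0
shift cm [  9.8531  48.2317 -22.5421] turn [ 1.9872 -0.0011  0.0012]
```

Request:
arm_command(plan=[{"ty":3.44,"tz":-1.61,"wx":0.009,"jaw":1},{"ty":3.44,"tz":-1.61,"wx":0.009,"jaw":1},{"ty":3.44,"tz":-1.61,"wx":0.009,"jaw":1},{"ty":3.44,"tz":-1.61,"wx":0.009,"jaw":1},{"ty":3.44,"tz":-1.61,"wx":0.009,"jaw":1},{"ty":3.44,"tz":-1.61,"wx":0.009,"jaw":1},{"ty":3.44,"tz":-1.61,"wx":0.009,"jaw":1},{"ty":3.44,"tz":-1.61,"wx":0.009,"jaw":1},{"ty":3.44,"tz":-1.61,"wx":0.009,"jaw":1},{"ty":3.44,"tz":-1.61,"wx":0.009,"jaw":1},{"ty":3.44,"tz":-1.61,"wx":0.009,"jaw":1},{"ty":3.44,"tz":-1.61,"wx":0.009,"jaw":1},{"ty":3.44,"tz":-1.61,"wx":0.009,"jaw":1},{"ty":3.44,"tz":-1.61,"wx":0.009,"jaw":1},{"tx":3,"jaw":1},{"tx":3,"jaw":1},{"tx":3,"jaw":1}])

```text
invalid input at $.plan[0]: expected keys tx, ty, tz, wx, wy, wz, jaw
```

```bash
python3 - <<'E'
from h import *
o=readout.get_obs();print(o['time'],o['tool_pos'],o['joint_positions'],o['contact_force'])
go([545.5,-157,38],-1.42)
E
```

```text
0.1 [ 142.4631 -504.9737  248.1221] [-1.442   0.3427  1.5249  0.      1.2754 -0.146 ] [-0.045  -0.34    0.6362]
shift cm [ 21.0531  48.2291 -22.5273] turn [ 0.124  -0.0013 -0.0001]
```

Request:
arm_command(plan=[{"tx":0,"ty":4.38,"tz":-2.05,"wx":0.011,"wy":0,"wz":0,"jaw":1},{"tx":0,"ty":4.38,"tz":-2.05,"wx":0.011,"wy":0,"wz":0,"jaw":1},{"tx":0,"ty":4.38,"tz":-2.05,"wx":0.011,"wy":0,"wz":0,"jaw":1},{"tx":0,"ty":4.38,"tz":-2.05,"wx":0.011,"wy":0,"wz":0,"jaw":1},{"tx":0,"ty":4.38,"tz":-2.05,"wx":0.011,"wy":0,"wz":0,"jaw":1},{"tx":0,"ty":4.38,"tz":-2.05,"wx":0.011,"wy":0,"wz":0,"jaw":1},{"tx":0,"ty":4.38,"tz":-2.05,"wx":0.011,"wy":0,"wz":0,"jaw":1},{"tx":0,"ty":4.38,"tz":-2.05,"wx":0.011,"wy":0,"wz":0,"jaw":1},{"tx":0,"ty":4.38,"tz":-2.05,"wx":0.011,"wy":0,"wz":0,"jaw":1},{"tx":0,"ty":4.38,"tz":-2.05,"wx":0.011,"wy":0,"wz":0,"jaw":1},{"tx":0,"ty":4.38,"tz":-2.05,"wx":0.011,"wy":0,"wz":0,"jaw":1},{"tx":4,"ty":0,"tz":0,"wx":0,"wy":0,"wz":0,"jaw":1},{"tx":4,"ty":0,"tz":0,"wx":0,"wy":0,"wz":0,"jaw":1},{"tx":0,"ty":0,"tz":0,"wx":0,"wy":0,"wz":0,"jaw":1},{"tx":0,"ty":0,"tz":0,"wx":0,"wy":0,"wz":0,"jaw":1}])

```text
time: 1.6
tool_pos: [563.2, -180.4, 168.9]
tcp_rot: [-2.14, 1.569, 2.726]
contact_force: [0.3, -0.8, 0.5]
grip_width: 91.4
```

```bash
python3 - <<'E'
from h import *
o=readout.get_obs();print(o['time'],o['tool_pos'],o['joint_positions'],o['contact_force'])
go([545.5,-157,38],-1.42)
E
```

```text
1.6 [ 563.1719 -180.4326  168.8727] [-0.4396  0.533   1.4478 -0.      1.1622  0.9776] [ 0.3443 -0.7626  0.478 ]
shift cm [13.0907 -1.3731 -2.5766] turn [ 0.0028 -0.0007  0.0011]
```

Request:
arm_command(plan=[{"tx":0,"ty":-1.37,"tz":-2.58,"wx":0,"wy":0,"wz":0,"jaw":1},{"tx":4,"ty":0,"tz":0,"wx":0,"wy":0,"wz":0,"jaw":1},{"tx":2,"ty":0,"tz":0,"wx":0,"wy":0,"wz":0,"jaw":1},{"tx":0,"ty":0,"tz":0,"wx":0,"wy":0,"wz":0,"jaw":1}])

```text
time: 2.0
tool_pos: [545.4, -157.2, 108.8]
tcp_rot: [-2.081, 1.57, 2.784]
contact_force: [0.5, -0.3, -0.9]
grip_width: 91.7
```

```bash
python3 - <<'E'
from h import *
go([545.5,-157,38],-1.42)
s=imaging.capture("side");t=imaging.capture("top")
crop(s,280,200,260,200,3,'pics/b1.png');crop(t,300,120,220,180,3,'pics/b2.png')
E
```

```text
shift cm [ 7.0815  0.021  -0.0159] turn [ 0.0023 -0.0005  0.001 ]
```

View pics/b1.png

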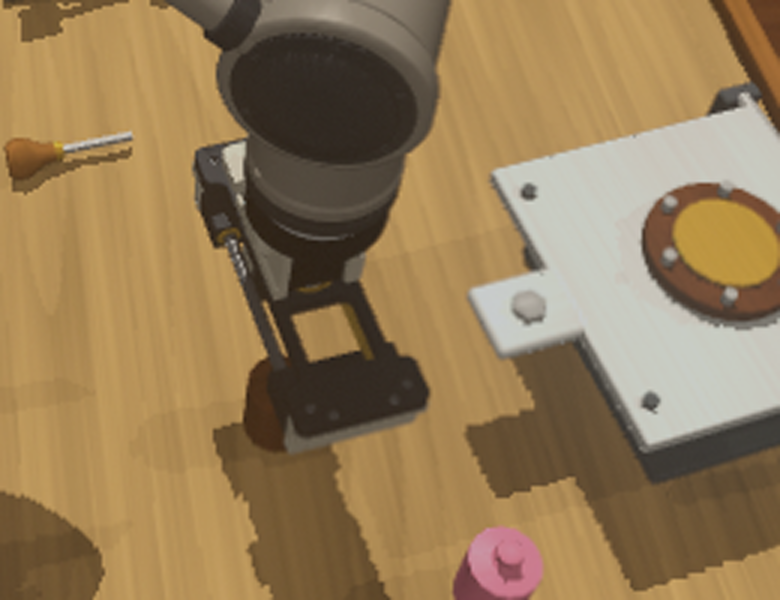

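View pics/b2.png

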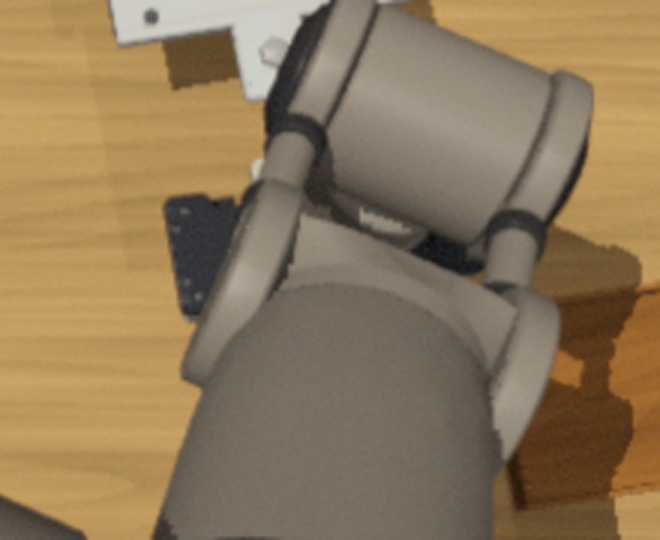

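```bash
python3 - <<'E'
from h import *
for P in [(545,-210,87),(545,-210,110),(545,-157,0),(545,-157,52)]: print(P,(proj("side",P)-[280,200])*3)
E
```

```text
(545, -210, 87) [297.8286 437.7268]
(545, -210, 110) [301.5467 419.656 ]
(545, -157, 0) [270.5053 424.6929]
(545, -157, 52) [276.9345 386.7834]
```

```bash
python3 - <<'E'
from h import *
o=readout.get_obs();Rc=R.from_euler('xyz',o['tcp_rot']).as_matrix();p=o['tool_pos']
for l in [(22,-9.5,46),(22,9.5,46),(-44,-37,95),(-44,37,95),(-44,-37,-95),(-44,37,-95),(-100,37,95),(-100,-37,95)]:
  P=p+Rc@np.array(l); print(l,P,(proj("side",P)-[280,200])*3,(proj("top",P)-[300,120])*3)
E
```

```text
(22, -9.5, 46) [ 544.7394 -204.8464   89.1293] [296.0968 428.2311] [359.6199 273.5014]
(22, 9.5, 46) [ 563.5167 -201.9466   89.1866] [326.309  420.4356] [354.5826 246.7056]
(-44, -37, 95) [ 524.8227 -257.3696  155.1436] [289.1683 464.4446] [466.6869 283.2551]
(-44, 37, 95) [ 597.9555 -246.0758  155.367 ] [418.6004 430.4104] [444.4248 171.7777]
(-44, -37, -95) [495.8263 -69.5956 154.7646] [185.7671 187.1812] [172.9052 326.8634]
(-44, 37, -95) [568.9591 -58.3018 154.9879] [299.8691 161.472 ] [154.0307 213.6387]
(-100, 37, 95) [ 597.7714 -245.9912  211.3666] [435.7824 379.8857] [471.6234 146.0632]
(-100, -37, 95) [ 524.6387 -257.285   211.1432] [298.6971 415.1916] [495.8013 264.8246]
```

Request:
arm_command(plan=[{"tx":2.5,"ty":0,"tz":0,"wx":0,"wy":0,"wz":0,"jaw":1},{"tx":2.5,"ty":0,"tz":0,"wx":0,"wy":0,"wz":0,"jaw":1},{"tx":2,"ty":0,"tz":0,"wx":0,"wy":0,"wz":0,"jaw":1},{"tx":0,"ty":0,"tz":0,"wx":0,"wy":0,"wz":0,"jaw":-1},{"tx":0,"ty":0,"tz":0,"wx":0,"wy":0,"wz":0,"jaw":-1},{"tx":0,"ty":0,"tz":0,"wx":0,"wy":0,"wz":0,"jaw":-1},{"tx":0,"ty":0,"tz":0,"wx":0,"wy":0,"wz":0,"jaw":-1},{"tx":0,"ty":0,"tz":0,"wx":0,"wy":0,"wz":0,"jaw":-1},{"tx":0,"ty":0,"tz":0,"wx":0,"wy":0,"wz":0,"jaw":-1},{"tx":0,"ty":0,"tz":0,"wx":0,"wy":0,"wz":0,"jaw":-1}])

```text
time: 3.1
tool_pos: [545.9, -156.8, 39.1]
tcp_rot: [1.8, 1.571, 0.383]
contact_force: [-0.5, 1.8, 3.2]
grip_width: 43.1
```

```bash
python3 - <<'E'
from h import *
go([471,-394,110],-1.42)
E
```

```text
shift cm [ -7.0951 -11.0289  22.2904] turn [ 0.003  -0.0001 -0.0002]
```

Request:
arm_command(plan=[{"tx":-3.5,"ty":0,"tz":0,"wx":0,"wy":0,"wz":0,"jaw":-1},{"tx":-3.5,"ty":0,"tz":0,"wx":0,"wy":0,"wz":0,"jaw":-1},{"tx":0,"ty":-1.84,"tz":3.7,"wx":0,"wy":0,"wz":0,"jaw":-1},{"tx":0,"ty":-1.84,"tz":3.7,"wx":0,"wy":0,"wz":0,"jaw":-1},{"tx":0,"ty":-1.84,"tz":3.7,"wx":0,"wy":0,"wz":0,"jaw":-1},{"tx":0,"ty":-1.84,"tz":3.7,"wx":0,"wy":0,"wz":0,"jaw":-1},{"tx":0,"ty":-1.84,"tz":3.7,"wx":0,"wy":0,"wz":0,"jaw":-1},{"tx":0,"ty":-1.84,"tz":3.7,"wx":0,"wy":0,"wz":0,"jaw":-1},{"tx":0,"ty":0,"tz":0,"wx":0,"wy":0,"wz":0,"jaw":-1},{"tx":0,"ty":0,"tz":0,"wx":0,"wy":0,"wz":0,"jaw":-1}])

```text
time: 4.1
tool_pos: [470.0, -393.8, 108.2]
tcp_rot: [-2.697, 1.57, 2.167]
contact_force: [-0.1, -0.2, -1.8]
grip_width: 43.2
```

```bash
python3 - <<'E'
from h import *
go([471,-394,45],-1.42)
s=imaging.capture("side")
cv2.imwrite('pics/d1.png',s)
for p in ((471,-394,5),(471,-394,57)): print(proj("side",p))
E
```

```text
shift cm [6.3177 0.0998 0.0442] turn [ 0.0009 -0.0009  0.0005]
[351.4381 472.9018]
[353.0175 465.0413]
```

View pics/d1.png

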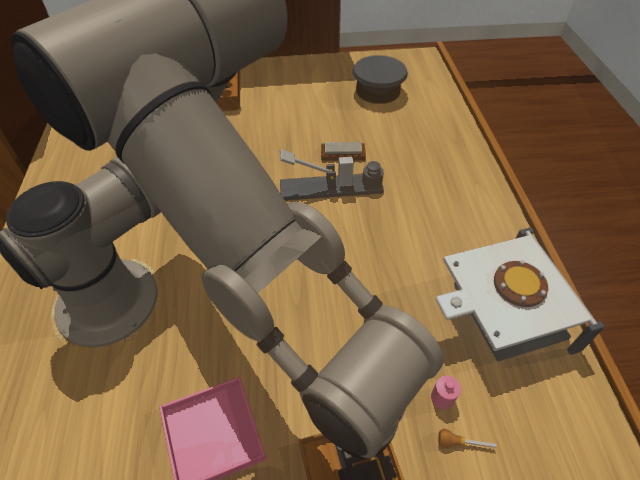

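Request:
arm_command(plan=[{"tx":2.5,"ty":0.1,"tz":0,"wx":0,"wy":0,"wz":0,"jaw":-1},{"tx":2.5,"ty":0,"tz":0,"wx":0,"wy":0,"wz":0,"jaw":-1},{"tx":0.8,"ty":0,"tz":0,"wx":0,"wy":0,"wz":0,"jaw":-1},{"tx":0.4,"ty":0,"tz":0,"wx":0,"wy":0,"wz":0,"jaw":-1},{"tx":0,"ty":0,"tz":0,"wx":0,"wy":0,"wz":0,"jaw":-1},{"tx":0,"ty":0,"tz":0,"wx":0,"wy":0,"wz":0,"jaw":0.4},{"tx":0,"ty":0,"tz":0,"wx":0,"wy":0,"wz":0,"jaw":0.4},{"tx":0,"ty":0,"tz":0,"wx":0,"wy":0,"wz":0,"jaw":0.4},{"tx":0,"ty":0,"tz":0,"wx":0,"wy":0,"wz":0,"jaw":0.4},{"tx":-1,"ty":0,"tz":0,"wx":0,"wy":0,"wz":0,"jaw":0.4},{"tx":-4,"ty":0,"tz":0,"wx":0,"wy":0,"wz":0,"jaw":0.4},{"tx":-4,"ty":0,"tz":0,"wx":0,"wy":0,"wz":0,"jaw":0.4},{"tx":-4,"ty":0,"tz":0,"wx":0,"wy":0,"wz":0,"jaw":1},{"tx":-3,"ty":0,"tz":0,"wx":0,"wy":0,"wz":0,"jaw":1}])

```text
time: 5.55
tool_pos: [472.0, -393.5, 210.6]
tcp_rot: [0.586, 1.567, -0.831]
contact_force: [0.4, -0.9, -0.9]
grip_width: 75.7
```

```bash
python3 - <<'E'
from h import *
# rotate first then shift
go([555.5,278,205],-1.59)
o=readout.get_obs(); print(o['joint_positions'],o['grip_width'])
print(go([555.5,278,205],-1.59,fromR=Rd(-1.59)))
E
```

```text
shift cm [  0.3923  18.5333 -65.0832] turn [ 0.1729  0.003  -0.0024]
[-0.8196  0.5341  1.3234 -0.      1.2804  0.5975] 75.72048245299719
shift cm [  0.5581   7.058  -67.3003] turn [0. 0. 0.]
(array([  0.5581,   7.058 , -67.3003]), array([0., 0., 0.]))
```

Request:
arm_command(plan=[{"tx":0,"ty":0,"tz":0,"wx":0.0865,"wy":0.003,"wz":-0.002,"jaw":1},{"tx":0,"ty":0,"tz":0,"wx":0.0865,"wy":0,"wz":0,"jaw":1},{"tx":0,"ty":0.5,"tz":-4.81,"wx":0,"wy":0,"wz":0,"jaw":1},{"tx":0,"ty":0.5,"tz":-4.81,"wx":0,"wy":0,"wz":0,"jaw":1},{"tx":0,"ty":0.5,"tz":-4.81,"wx":0,"wy":0,"wz":0,"jaw":1},{"tx":0,"ty":0.5,"tz":-4.81,"wx":0,"wy":0,"wz":0,"jaw":1},{"tx":0,"ty":0.5,"tz":-4.81,"wx":0,"wy":0,"wz":0,"jaw":1},{"tx":0,"ty":0.5,"tz":-4.81,"wx":0,"wy":0,"wz":0,"jaw":1},{"tx":0,"ty":0.5,"tz":-4.81,"wx":0,"wy":0,"wz":0,"jaw":1},{"tx":0,"ty":0.5,"tz":-4.81,"wx":0,"wy":0,"wz":0,"jaw":1},{"tx":0,"ty":0.5,"tz":-4.81,"wx":0,"wy":0,"wz":0,"jaw":1},{"tx":0,"ty":0.5,"tz":-4.81,"wx":0,"wy":0,"wz":0,"jaw":1},{"tx":0,"ty":0.5,"tz":-4.81,"wx":0,"wy":0,"wz":0,"jaw":1},{"tx":0,"ty":0.5,"tz":-4.81,"wx":0,"wy":0,"wz":0,"jaw":1},{"tx":0,"ty":0.5,"tz":-4.81,"wx":0,"wy":0,"wz":0,"jaw":1},{"tx":0,"ty":0.5,"tz":-4.81,"wx":0,"wy":0,"wz":0,"jaw":1},{"tx":0,"ty":0,"tz":0,"wx":0,"wy":0,"wz":0,"jaw":1},{"tx":0,"ty":0,"tz":0,"wx":0,"wy":0,"wz":0,"jaw":1}])

```text
time: 7.35
tool_pos: [554.2, 279.9, 208.6]
tcp_rot: [-2.379, 1.568, 2.316]
contact_force: [0.8, -0.8, 1.4]
grip_width: 91.8
```

```bash
python3 - <<'E'
from h import *
go([555.5,278,75],-1.59)
s=imaging.capture("side");t=imaging.capture("top")
cv2.imwrite('pics/e1.png',s);cv2.imwrite('pics/e2.png',t)
E
```

```text
shift cm [13.3582  0.1631  0.2142] turn [ 0.0024 -0.0023  0.0022]
```

View pics/e1.png

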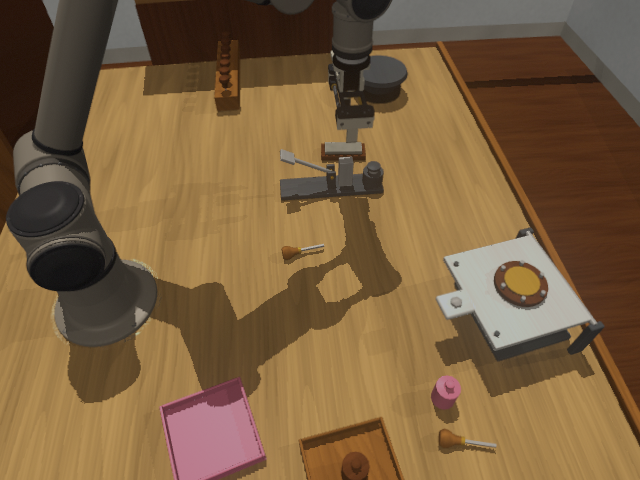

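View pics/e2.png

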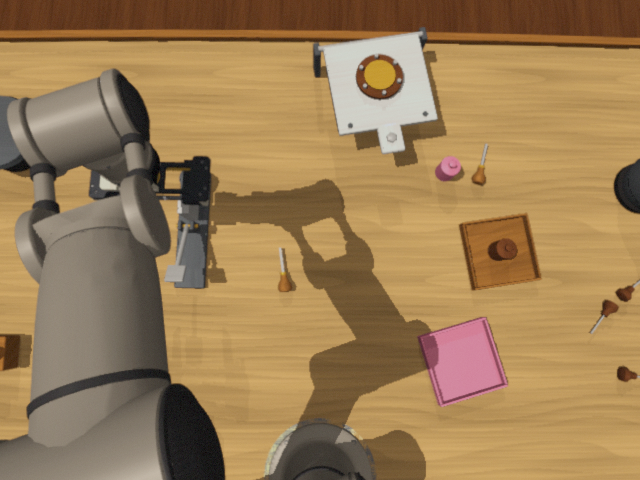

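```bash
python3 - <<'E'
from h import *
s=cv2.imread('pics/e1.png');t=cv2.imread('pics/e2.png')
crop(s,320,440,70,40,8,'pics/f1.png');crop(t,470,220,70,60,8,'pics/f2.png')
P=(471.5,-393.6,72); print((proj("side",P)-[320,440])*8,(proj("top",P)-[470,220])*8)
E
```

```text
[270.28   178.3956] [310.1481 222.7986]
```

View pics/f1.png

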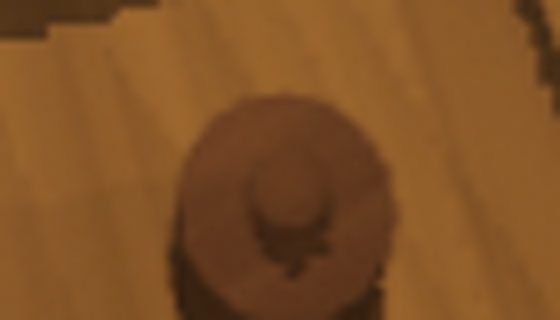

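View pics/f2.png

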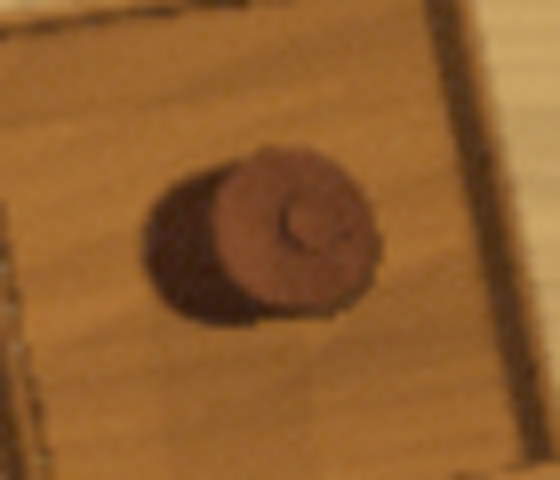

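Request:
arm_command(plan=[{"tx":4,"ty":0.15,"tz":0.2,"wx":0.002,"wy":-0.002,"wz":0.002,"jaw":1},{"tx":4,"ty":0,"tz":0,"wx":0,"wy":0,"wz":0,"jaw":1},{"tx":0,"ty":0,"tz":0,"wx":0,"wy":0,"wz":0,"jaw":1}])

```text
time: 7.75
tool_pos: [553.1, 274.1, 123.6]
tcp_rot: [-1.261, 1.56, -2.856]
contact_force: [-0.3, -0.1, 0.2]
grip_width: 92.1
```

```bash
python3 - <<'E'
from h import *
go([555.5,278,75],-1.59)
E
```

```text
shift cm [ 4.8526  0.2851 -0.4111] turn [-0.0043  0.0033  0.0104]
```

Request:
arm_command(plan=[{"tx":0,"ty":0,"tz":0,"wx":0,"wy":0,"wz":0,"jaw":1},{"tx":0,"ty":0,"tz":0,"wx":0,"wy":0,"wz":0,"jaw":1},{"tx":0,"ty":0,"tz":0,"wx":0,"wy":0,"wz":0,"jaw":1}])

```text
time: 8.05
tool_pos: [557.2, 277.0, 130.8]
tcp_rot: [2.095, 1.567, 0.503]
contact_force: [-0.4, 0.3, 0.5]
grip_width: 91.8
```

```bash
python3 - <<'E'
from h import *
print(readout.get_obs()['tool_pos'],readout.get_obs()['contact_force'])
go([554.5,278.7,75],-1.59)
E
```

```text
[557.2062 277.0318 130.8487] [-0.3598  0.3046  0.5195]
shift cm [ 5.5842 -0.2943 -0.1493] turn [-0.0024 -0.0021 -0.0036]
```

Request:
arm_command(plan=[{"tx":1,"ty":-0.1,"tz":-0.1,"wx":0,"wy":0,"wz":0,"jaw":1},{"tx":1,"ty":0,"tz":0,"wx":0,"wy":0,"wz":0,"jaw":1},{"tx":1,"ty":0,"tz":0,"wx":0,"wy":0,"wz":0,"jaw":1},{"tx":1,"ty":0,"tz":0,"wx":0,"wy":0,"wz":0,"jaw":1},{"tx":1,"ty":0,"tz":0,"wx":0,"wy":0,"wz":0,"jaw":1},{"tx":0.4,"ty":0,"tz":0,"wx":0,"wy":0,"wz":0,"jaw":1},{"tx":0,"ty":0,"tz":0,"wx":0,"wy":0,"wz":0,"jaw":1},{"tx":0,"ty":0,"tz":0,"wx":0,"wy":0,"wz":0,"jaw":1},{"tx":0,"ty":0,"tz":0,"wx":0,"wy":0,"wz":0,"jaw":1}])

```text
time: 8.95
tool_pos: [555.3, 278.1, 74.8]
tcp_rot: [2.573, 1.57, 0.981]
contact_force: [-0.4, 0.1, 0.0]
grip_width: 91.8
```

```bash
python3 - <<'E'
from h import *
print(readout.get_obs()['tool_pos'],readout.get_obs()['contact_force'])
go([554.5,278.7,75],-1.59)
s=imaging.capture("side");crop(s,260,80,160,130,5,'pics/g1.png')
E
```

```text
[555.3243 278.0636  74.8443] [-0.4357  0.0997  0.0429]
shift cm [-0.0156 -0.0838 -0.0619] turn [-0.002  -0.001  -0.0006]
```

View pics/g1.png

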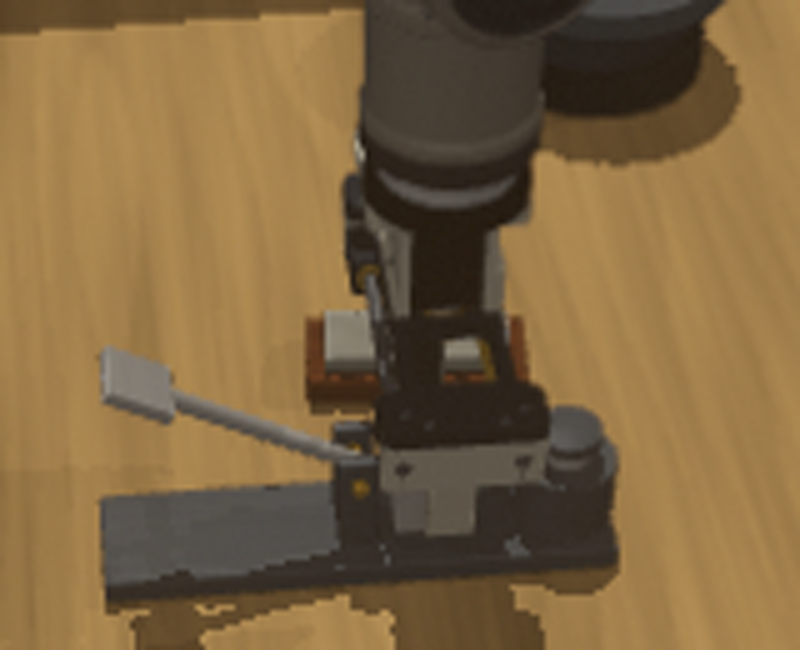

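Request:
arm_command(plan=[{"tx":0,"ty":-0.05,"tz":0,"wx":0,"wy":0,"wz":0,"jaw":-1},{"tx":0,"ty":0,"tz":0,"wx":0,"wy":0,"wz":0,"jaw":-1},{"tx":0,"ty":0,"tz":0,"wx":0,"wy":0,"wz":0,"jaw":-1},{"tx":0,"ty":0,"tz":0,"wx":0,"wy":0,"wz":0,"jaw":-1},{"tx":0,"ty":0,"tz":0,"wx":0,"wy":0,"wz":0,"jaw":-1},{"tx":0,"ty":0,"tz":0,"wx":0,"wy":0,"wz":0,"jaw":-1},{"tx":0,"ty":0,"tz":0,"wx":0,"wy":0,"wz":0,"jaw":-1},{"tx":0,"ty":0,"tz":0,"wx":0,"wy":0,"wz":0,"jaw":-1},{"tx":0,"ty":0,"tz":0,"wx":0,"wy":0,"wz":0,"jaw":-1}])

```text
time: 9.9
tool_pos: [554.6, 280.0, 75.3]
tcp_rot: [2.974, 1.566, 1.381]
contact_force: [-3.1, 9.2, 1.8]
grip_width: 24.6
```

```bash
python3 - <<'E'
from h import *
o=readout.get_obs();print(o['tool_pos'],o['contact_force'],o['grip_width'],o['joint_positions'])
go([554.5,278.7,75],-1.59)
s=imaging.capture("side");crop(s,260,80,160,130,5,'pics/g2.png')
t=imaging.capture("top");crop(t,100,120,160,180,3.3,'pics/g3.png')
E
```

```text
[554.5941 279.9685  75.3176] [-3.1102  9.1974  1.8375] 24.602314215284622 [0.3423 0.6858 1.4524 0.0048 1.001  1.9323]
shift cm [ 0.0312 -0.0067  0.1272] turn [-0.0026 -0.0046 -0.0008]
```

View pics/g3.png

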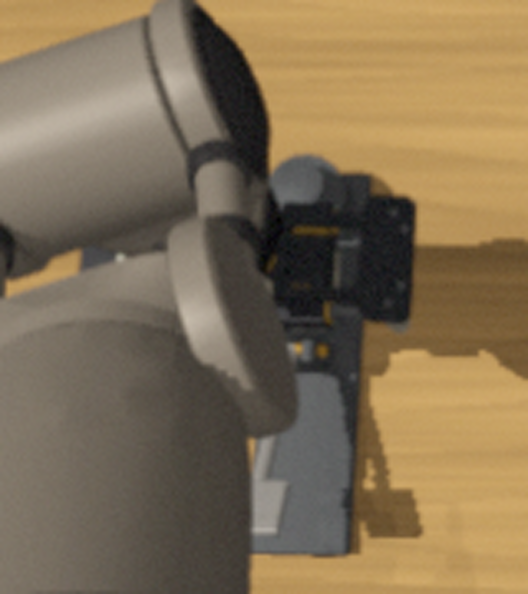

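Request:
arm_command(plan=[{"tx":-0.5,"ty":0,"tz":0,"wx":0,"wy":0,"wz":0,"jaw":-1},{"tx":-1,"ty":0,"tz":0,"wx":0,"wy":0,"wz":0,"jaw":-1},{"tx":-1.5,"ty":0,"tz":0,"wx":0,"wy":0,"wz":0,"jaw":-1},{"tx":-1.5,"ty":0,"tz":0,"wx":0,"wy":0,"wz":0,"jaw":-1},{"tx":-1.5,"ty":0,"tz":0,"wx":0,"wy":0,"wz":0,"jaw":-1},{"tx":-1,"ty":0,"tz":0,"wx":0,"wy":0,"wz":0,"jaw":-1},{"tx":-0.5,"ty":0,"tz":0,"wx":0,"wy":0,"wz":0,"jaw":-1},{"tx":0,"ty":0,"tz":0,"wx":0,"wy":0,"wz":0,"jaw":-1},{"tx":0,"ty":0,"tz":0,"wx":0,"wy":0,"wz":0,"jaw":-1},{"tx":0,"ty":0,"tz":0,"wx":0,"wy":0,"wz":0,"jaw":-1}])

```text
time: 11.0
tool_pos: [554.0, 277.7, 148.4]
tcp_rot: [-1.548, 1.569, -3.14]
contact_force: [-0.4, -0.2, -7.4]
grip_width: 24.1
```

```bash
python3 - <<'E'
from h import *
o=readout.get_obs();print(o['tool_pos'],o['contact_force'],o['moment'],o['grip_width'])
go([552.7,-169.4,150],-1.416)
s=imaging.capture("side");crop(s,260,50,160,150,4,'pics/g2.png')
E
```

```text
[554.0091 277.7214 148.3789] [-0.4084 -0.1804 -7.4019] [ 0.0292 -0.0126 -0.045 ] 24.142486051279064
shift cm [-0.1617  0.8191 44.7048] turn [-0.1761 -0.0001  0.0021]
```

View pics/g2.png

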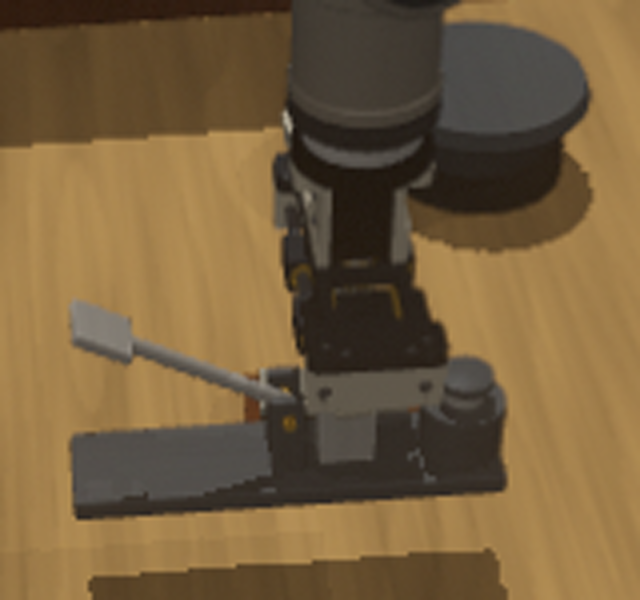

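Request:
arm_command(plan=[{"tx":0,"ty":0,"tz":1.2,"wx":0,"wy":0,"wz":0,"jaw":-1},{"tx":0,"ty":0.1,"tz":2.5,"wx":0,"wy":0,"wz":0,"jaw":-1},{"tx":0,"ty":0.1,"tz":3,"wx":0,"wy":0,"wz":0,"jaw":-1},{"tx":0,"ty":0.1,"tz":3,"wx":0,"wy":0,"wz":0,"jaw":-1},{"tx":0,"ty":0.1,"tz":3,"wx":0,"wy":0,"wz":0,"jaw":-1},{"tx":0,"ty":0.1,"tz":3,"wx":0,"wy":0,"wz":0,"jaw":-1},{"tx":0,"ty":0.1,"tz":3,"wx":0,"wy":0,"wz":0,"jaw":-1},{"tx":0,"ty":0.1,"tz":3,"wx":0,"wy":0,"wz":0,"jaw":-1},{"tx":0,"ty":0.1,"tz":3,"wx":0,"wy":0,"wz":0,"jaw":-1},{"tx":0,"ty":0,"tz":3,"wx":0,"wy":0,"wz":0,"jaw":-1},{"tx":0,"ty":0,"tz":3,"wx":0,"wy":0,"wz":0,"jaw":-1},{"tx":0,"ty":0,"tz":3,"wx":0,"wy":0,"wz":0,"jaw":-1},{"tx":0,"ty":0,"tz":3,"wx":0,"wy":0,"wz":0,"jaw":-1},{"tx":0,"ty":0,"tz":3,"wx":0,"wy":0,"wz":0,"jaw":-1},{"tx":0,"ty":0,"tz":2.5,"wx":0,"wy":0,"wz":0,"jaw":-1},{"tx":0,"ty":0,"tz":1.5,"wx":0,"wy":0,"wz":0,"jaw":-1},{"tx":0,"ty":0,"tz":0.9,"wx":0,"wy":0,"wz":0,"jaw":-1},{"tx":0,"ty":0,"tz":0,"wx":0,"wy":0,"wz":0,"jaw":-1},{"tx":0,"ty":0,"tz":0,"wx":0,"wy":0,"wz":0,"jaw":-1}])

```text
time: 12.95
tool_pos: [552.9, -167.3, 148.9]
tcp_rot: [-2.598, 1.569, 2.094]
contact_force: [0.4, 0.8, -6.7]
grip_width: 23.8
```

Request:
arm_command(plan=[{"tx":0,"ty":0,"tz":0,"wx":-0.04,"wy":0,"wz":0,"jaw":-1},{"tx":0,"ty":0,"tz":0,"wx":-0.05,"wy":0,"wz":0,"jaw":-1},{"tx":0,"ty":0,"tz":0,"wx":-0.05,"wy":0,"wz":0,"jaw":-1},{"tx":0,"ty":0,"tz":0,"wx":-0.036,"wy":0,"wz":0,"jaw":-1},{"tx":0,"ty":0,"tz":0,"wx":0,"wy":0,"wz":0,"jaw":-1},{"tx":0,"ty":0,"tz":0,"wx":0,"wy":0,"wz":0,"jaw":-1},{"tx":0,"ty":0,"tz":0,"wx":0,"wy":0,"wz":0,"jaw":-1}])

```text
time: 13.65
tool_pos: [553.1, -167.6, 149.1]
tcp_rot: [-2.838, 1.57, 2.029]
contact_force: [-0.0, 0.7, -6.9]
grip_width: 23.9
```

```bash
python3 - <<'E'
from h import *
o=readout.get_obs();print(o['tool_pos'],o['contact_force'],o['moment'],o['grip_width'])
go([552.7,-169.4,150],-1.416)
s=imaging.capture("side");crop(s,280,200,260,200,3,'pics/i1.png')
t=imaging.capture("top");crop(t,300,80,220,200,2.9,'pics/i2.png')
cv2.imwrite('pics/i_s.png',s);cv2.imwrite('pics/i_t.png',t)
E
```

```text
[ 553.0997 -167.5661  149.0714] [-0.027   0.7362 -6.8609] [-0.0131 -0.0178 -0.0168] 23.883191208964337
shift cm [-0.093  -0.0678  0.175 ] turn [ 0.     -0.0008  0.0003]
```

View pics/i1.png

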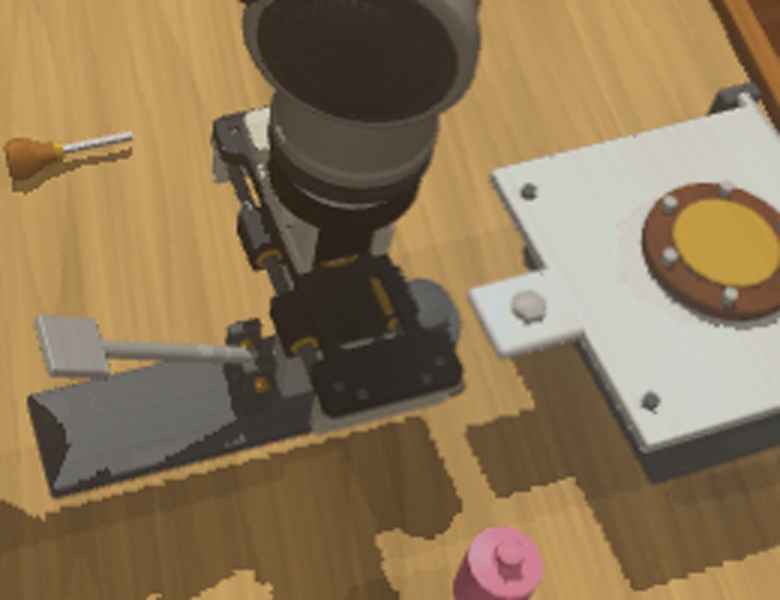

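View pics/i2.png

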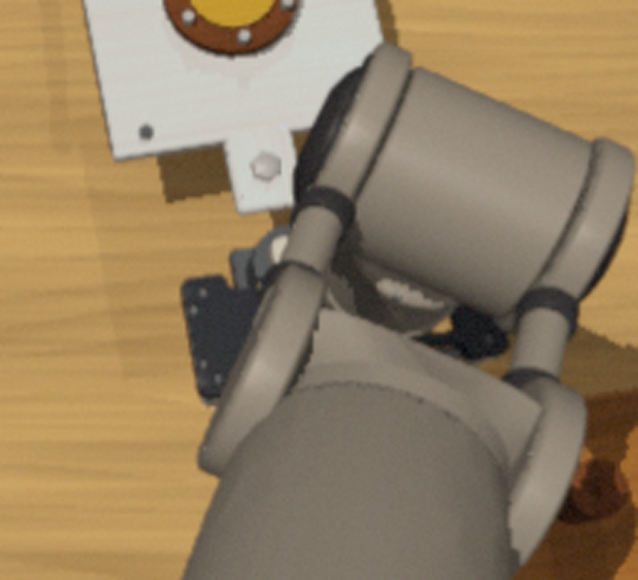

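Request:
arm_command(plan=[{"tx":0.5,"ty":0,"tz":0.17,"wx":0,"wy":0,"wz":0,"jaw":-1},{"tx":1.2,"ty":0,"tz":0,"wx":0,"wy":0,"wz":0,"jaw":-1},{"tx":1.5,"ty":0,"tz":0,"wx":0,"wy":0,"wz":0,"jaw":-1},{"tx":1.5,"ty":0,"tz":0,"wx":0,"wy":0,"wz":0,"jaw":-1},{"tx":1.2,"ty":0,"tz":0,"wx":0,"wy":0,"wz":0,"jaw":-1},{"tx":0.8,"ty":0,"tz":0,"wx":0,"wy":0,"wz":0,"jaw":-1},{"tx":0.3,"ty":0,"tz":0,"wx":0,"wy":0,"wz":0,"jaw":-1},{"tx":0,"ty":0,"tz":0,"wx":0,"wy":0,"wz":0,"jaw":-1},{"tx":0,"ty":0,"tz":0,"wx":0,"wy":0,"wz":0,"jaw":-1},{"tx":0,"ty":0,"tz":0,"wx":0,"wy":0,"wz":0,"jaw":-1}])

```text
time: 14.75
tool_pos: [553.7, -170.0, 79.8]
tcp_rot: [1.442, 1.57, 0.026]
contact_force: [-0.6, 0.5, -7.1]
grip_width: 23.6
```

```bash
python3 - <<'E'
from h import *
o=readout.get_obs();print(o['tool_pos'],o['contact_force'],o['moment'],o['grip_width'])
go([626.8,-157.8,78.8],-1.416)
s=imaging.capture("side");crop(s,280,200,260,200,3,'pics/j1.png')
t=imaging.capture("top");crop(t,300,80,220,200,2.9,'pics/j2.png')
E
```

```text
[ 553.7071 -169.9554   79.7573] [-0.5904  0.5107 -7.1021] [-0.0194 -0.0872  0.0039] 23.558211113809676
shift cm [ 0.1029  7.4092 -0.0734] turn [ 0.0001  0.0001 -0.001 ]
```

View pics/j1.png

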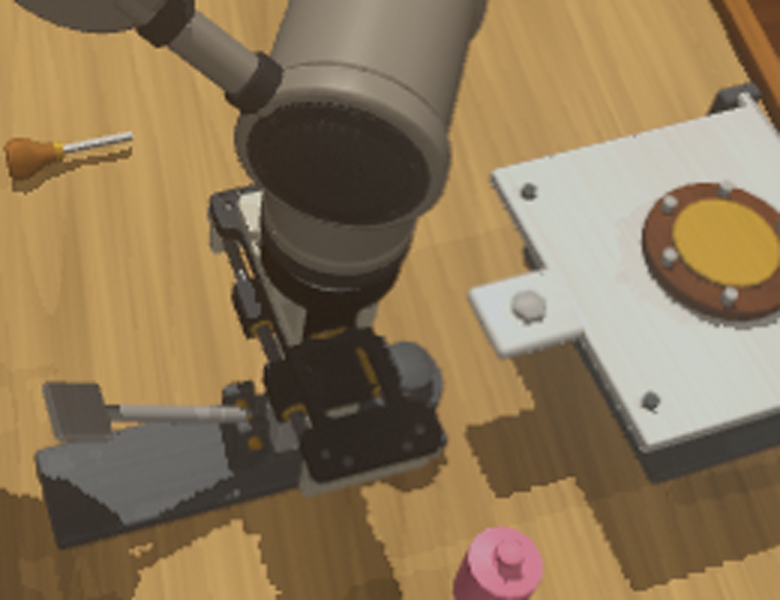

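View pics/j2.png

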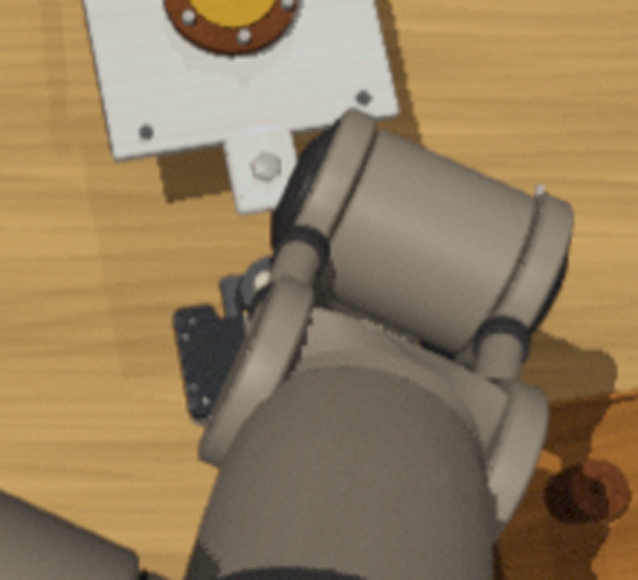

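Request:
arm_command(plan=[{"tx":0.1,"ty":0.5,"tz":-0.07,"wx":0,"wy":0,"wz":0,"jaw":-1},{"tx":0,"ty":0.8,"tz":0,"wx":0,"wy":0,"wz":0,"jaw":-1},{"tx":0,"ty":0.8,"tz":0,"wx":0,"wy":0,"wz":0,"jaw":-1},{"tx":0,"ty":0.8,"tz":0,"wx":0,"wy":0,"wz":0,"jaw":-1},{"tx":0,"ty":0.8,"tz":0,"wx":0,"wy":0,"wz":0,"jaw":-1},{"tx":0,"ty":0.5,"tz":0,"wx":0,"wy":0,"wz":0,"jaw":-1},{"tx":0,"ty":0,"tz":0,"wx":0,"wy":0,"wz":0,"jaw":-1},{"tx":0,"ty":0,"tz":0,"wx":0,"wy":0,"wz":0,"jaw":-1}])

```text
time: 15.65
tool_pos: [594.4, -162.5, 77.8]
tcp_rot: [-2.361, 1.569, 2.506]
contact_force: [-0.2, 0.5, -6.7]
grip_width: 23.8
```

```bash
python3 - <<'E'
from h import *
o=readout.get_obs();print(o['tool_pos'],o['contact_force'],o['moment'],o['grip_width'])
go([626.8,-157.8,78.8],-1.416)
s=imaging.capture("side");crop(s,280,200,260,200,3,'pics/k1.png')
t=imaging.capture("top");crop(t,300,80,220,200,2.9,'pics/k2.png')
E
```

```text
[ 594.4386 -162.5062   77.7849] [-0.1792  0.5097 -6.6878] [ 0.0135 -0.0124  0.0233] 23.80911288549518
shift cm [-0.1046  3.2699  0.0346] turn [ 0.0002 -0.001   0.0009]
```

View pics/k1.png

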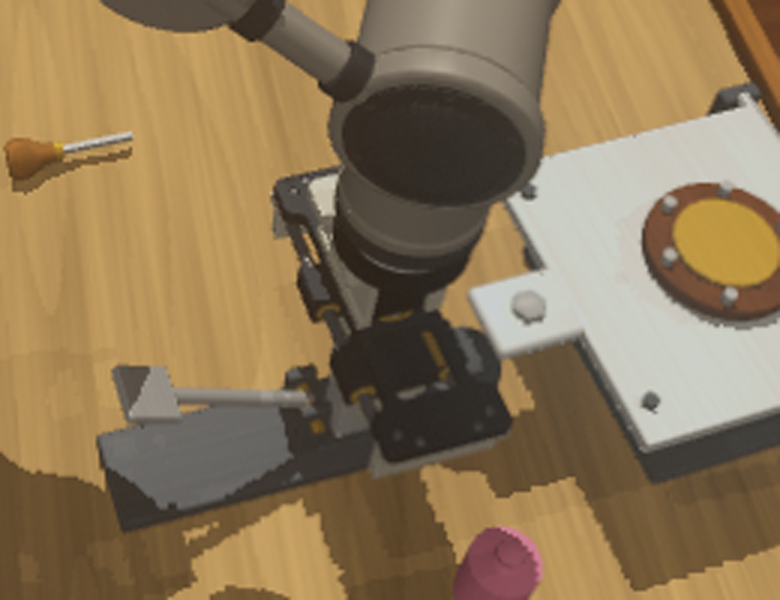

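Request:
arm_command(plan=[{"tx":0,"ty":0.5,"tz":0.03,"wx":0,"wy":0,"wz":0,"jaw":-1},{"tx":0,"ty":0.7,"tz":0,"wx":0,"wy":0,"wz":0,"jaw":-1},{"tx":0,"ty":0.8,"tz":0,"wx":0,"wy":0,"wz":0,"jaw":-1},{"tx":0,"ty":0.7,"tz":0,"wx":0,"wy":0,"wz":0,"jaw":-1},{"tx":0,"ty":0.5,"tz":0,"wx":0,"wy":0,"wz":0,"jaw":-1},{"tx":0,"ty":0,"tz":0,"wx":0,"wy":0,"wz":0,"jaw":-1},{"tx":0,"ty":0,"tz":0,"wx":0,"wy":0,"wz":0,"jaw":-1},{"tx":0,"ty":0,"tz":0,"wx":0,"wy":0,"wz":0,"jaw":-1}])

```text
time: 16.55
tool_pos: [626.0, -158.0, 77.9]
tcp_rot: [-2.405, 1.57, 2.462]
contact_force: [-1.3, 0.9, -7.7]
grip_width: 23.7
```

```bash
python3 - <<'E'
from h import *
o=readout.get_obs();print(o['tool_pos'],o['contact_force'],o['moment'],o['grip_width'])
go([626.8,-157.8,75],-1.416)
s=imaging.capture("side");crop(s,280,200,260,200,3,'pics/l1.png')
t=imaging.capture("top");crop(t,300,80,220,200,2.9,'pics/l2.png');cv2.imwrite('pics/l_t.png',t);cv2.imwrite('pics/l_s.png',s)
P=(557,-168.5,14)
E
```

```text
[ 625.9794 -157.9789   77.8969] [-1.3228  0.8892 -7.6845] [-0.0265  0.0059  0.0335] 23.747224265251496
shift cm [ 0.2896  0.0841 -0.0048] turn [-0.0001 -0.0009  0.0008]
```

View pics/l1.png

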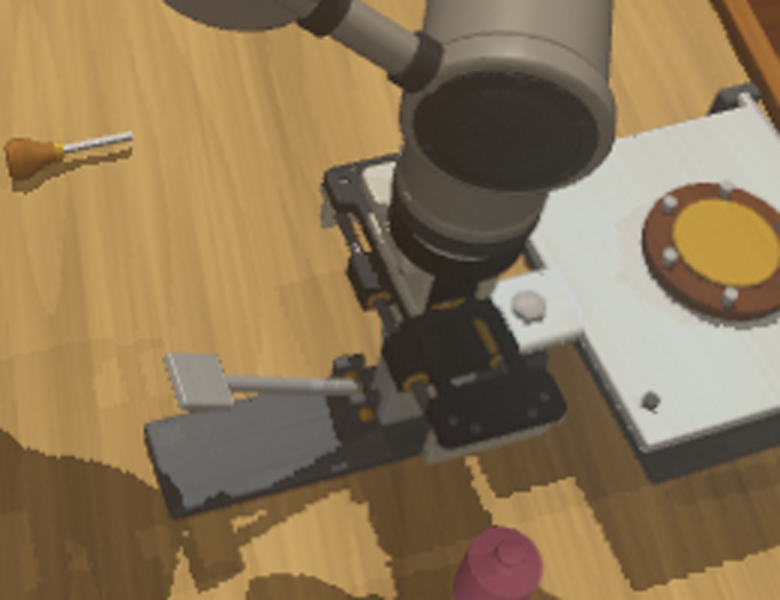

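View pics/l2.png

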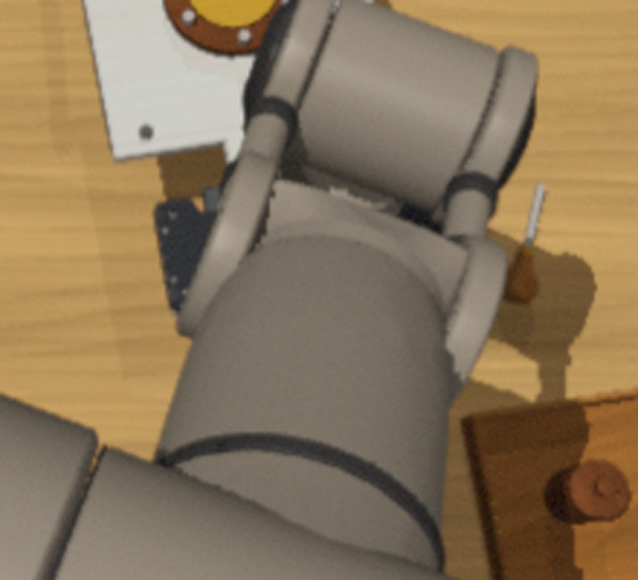

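Request:
arm_command(plan=[{"tx":0.15,"ty":0.08,"tz":0,"wx":0,"wy":0,"wz":0,"jaw":-1},{"tx":0.1,"ty":0,"tz":0,"wx":0,"wy":0,"wz":0,"jaw":-1},{"tx":0.1,"ty":0,"tz":0,"wx":0,"wy":0,"wz":0,"jaw":-1},{"tx":0,"ty":0,"tz":0,"wx":0,"wy":0,"wz":0,"jaw":-1},{"tx":0,"ty":0,"tz":0,"wx":0,"wy":0,"wz":0,"jaw":-1}])

```text
time: 17.15
tool_pos: [627.1, -157.9, 74.7]
tcp_rot: [-2.861, 1.57, 2.006]
contact_force: [-1.9, 0.3, -4.2]
grip_width: 23.9
```

Request:
arm_command(plan=[{"tx":0.08,"ty":0,"tz":0,"wx":0,"wy":0,"wz":0,"jaw":-1},{"tx":0,"ty":0,"tz":0,"wx":0,"wy":0,"wz":0,"jaw":-1},{"tx":0,"ty":0,"tz":0,"wx":0,"wy":0,"wz":0,"jaw":0.4},{"tx":0,"ty":0,"tz":0,"wx":0,"wy":0,"wz":0,"jaw":0.4},{"tx":0,"ty":0,"tz":0,"wx":0,"wy":0,"wz":0,"jaw":0.4},{"tx":0,"ty":0,"tz":0,"wx":0,"wy":0,"wz":0,"jaw":0.4},{"tx":0,"ty":0,"tz":0,"wx":0,"wy":0,"wz":0,"jaw":0.4},{"tx":-1,"ty":0,"tz":0,"wx":0,"wy":0,"wz":0,"jaw":0.4},{"tx":-2,"ty":0,"tz":0,"wx":0,"wy":0,"wz":0,"jaw":0.4},{"tx":-2,"ty":0,"tz":0,"wx":0,"wy":0,"wz":0,"jaw":0.4},{"tx":-2,"ty":0,"tz":0,"wx":0,"wy":0,"wz":0,"jaw":0.4},{"tx":-2,"ty":0,"tz":0,"wx":0,"wy":0,"wz":0,"jaw":0},{"tx":-2,"ty":0,"tz":0,"wx":0,"wy":0,"wz":0,"jaw":-1},{"tx":0,"ty":-4,"tz":0,"wx":0,"wy":0,"wz":0,"jaw":-1},{"tx":0,"ty":-4,"tz":0,"wx":0,"wy":0,"wz":0,"jaw":-1},{"tx":0,"ty":-4,"tz":0,"wx":0,"wy":0,"wz":0,"jaw":-1},{"tx":0,"ty":-2,"tz":0,"wx":0,"wy":0,"wz":0,"jaw":-1},{"tx":0,"ty":0,"tz":0,"wx":0,"wy":0,"wz":0,"jaw":-1},{"tx":0,"ty":0,"tz":0,"wx":0,"wy":0,"wz":0,"jaw":-1},{"tx":0,"ty":0,"tz":0,"wx":0,"wy":0,"wz":0,"jaw":-1}])

```text
time: 19.15
tool_pos: [490.0, -179.6, 184.2]
tcp_rot: [1.516, 1.57, 0.1]
contact_force: [0.3, -0.2, 0.3]
grip_width: 1.1
```

```bash
python3 - <<'E'
from h import *
o=readout.get_obs();print(o['tool_pos'],o['contact_force'],o['moment'],o['grip_width'])
s=imaging.capture("side");crop(s,300,240,220,160,3.6,'pics/m1.png')
t=imaging.capture("top");crop(t,320,80,160,200,3,'pics/m2.png');cv2.imwrite('pics/m_t.png',t);cv2.imwrite('pics/m_s.png',s)
E
```

```text
[ 490.0354 -179.5854  184.2136] [ 0.3088 -0.2293  0.3224] [-0.0047 -0.0052 -0.0185] 1.0810204247966915
```

View pics/m1.png

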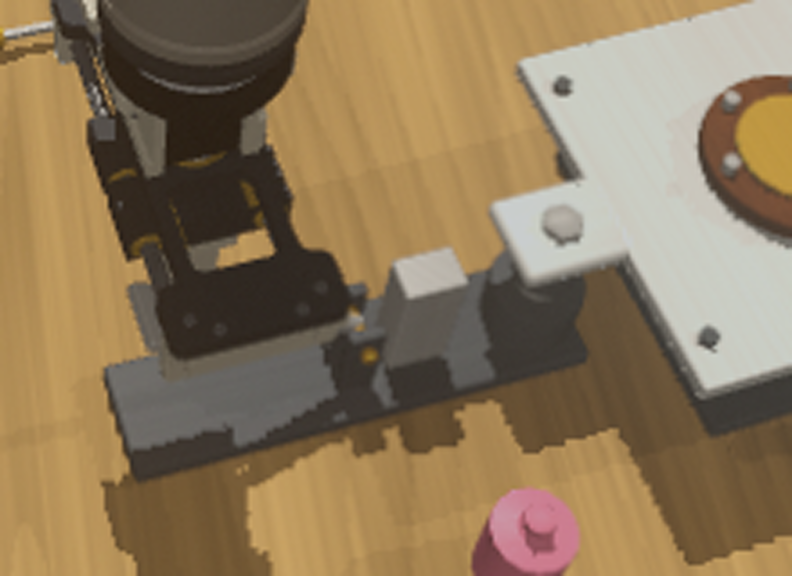

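View pics/m2.png

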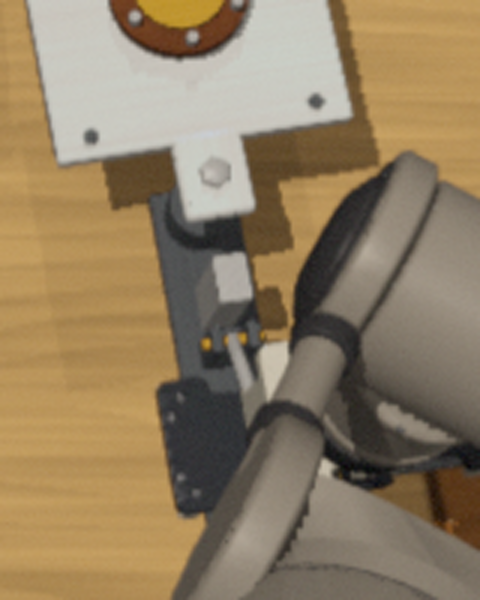

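```bash
python3 - <<'E'
from h import *
T=lambda x,y:(320+x/3,80+y/3); S=lambda x,y:(300+x/3.6,240+y/3.6)
u=np.array([np.cos(.155),np.sin(.155)]);v=np.array([-u[1],u[0]])
for n,f,b,c in(("top",T,(215,172),[(215,256),(244,254),(252,298),(221,302)]),("side",S,(562,222),[(391,265),(448,249),(467,281),(408,299)])):
    B=plane(n,f(*b),109); Q=np.array([plane(n,f(*p),92) for p in c]); m=Q.mean(0)
    d=(B-m)[:2]; print(n,B,m,"fwd",d@u,"lat",d@v); print(Q[:,:2])
# base edges side view (bottom front long edge at z=0) & top edge
a,b=plane("side",S(138,478),0),plane("side",S(585,357),0); print(a,b,np.arctan2(b[1]-a[1],b[0]-a[0]),np.linalg.norm(a-b), "lat of edge from TCP line",(a[:2]-[627.1,-157.9])@v,(b[:2]-[627.1,-157.9])@v)
E
```

```text
top [ 695.6821 -146.6169  109.    ] [ 625.8425 -160.4089   92.    ] fwd 71.13155432866229 lat 2.8448540771605724
[[ 641.1322 -148.2529]
 [ 642.7529 -168.5105]
 [ 611.253  -173.2253]
 [ 608.2319 -151.6471]]
side [ 698.3124 -149.5521  109.    ] [ 628.1748 -161.5555   92.    ] fwd 71.14987526715278 lat 1.0316514015629346
[[ 610.182  -154.5067]
 [ 641.6296 -148.6785]
 [ 646.617  -168.211 ]
 [ 614.2706 -174.8259]]
[ 473.4042 -214.5057    0.    ] [ 729.1213 -173.4986    0.    ] 0.15900736771499896 258.9842334581842 lat of edge from TCP line -32.199504529945784 -31.161662251881065
```

Request:
arm_command(plan=[{"tx":1.5,"ty":0,"tz":0.05,"wx":0,"wy":0,"wz":0,"jaw":-1},{"tx":1.5,"ty":0,"tz":0,"wx":0,"wy":0,"wz":0,"jaw":-1},{"tx":1,"ty":0,"tz":0,"wx":0,"wy":0,"wz":0,"jaw":-1},{"tx":0.2,"ty":0,"tz":0,"wx":0,"wy":0,"wz":0,"jaw":-1},{"tx":0,"ty":0,"tz":0,"wx":0,"wy":0,"wz":0,"jaw":-1},{"tx":0,"ty":0,"tz":0,"wx":0,"wy":0,"wz":0,"jaw":-1}])

```text
time: 19.85
tool_pos: [489.4, -179.9, 142.3]
tcp_rot: [1.955, 1.57, 0.539]
contact_force: [0.6, 1.0, 1.7]
grip_width: 0.2
```

```bash
python3 - <<'E'
from h import *
o=readout.get_obs();print(o['tool_pos'],o['contact_force'],o['joint_positions'])
go([489.7,-180.2,139],-1.416)
s=imaging.capture("side");crop(s,300,240,220,160,3.6,'pics/n1.png')
E
```

```text
[ 489.4388 -179.9254  142.3337] [0.5912 1.0233 1.6922] [-0.4998  0.4468  1.6839  0.0009  1.0105  0.9156]
shift cm [0.3334 0.0213 0.0313] turn [ 0.0001 -0.0003 -0.0008]
```

View pics/n1.png

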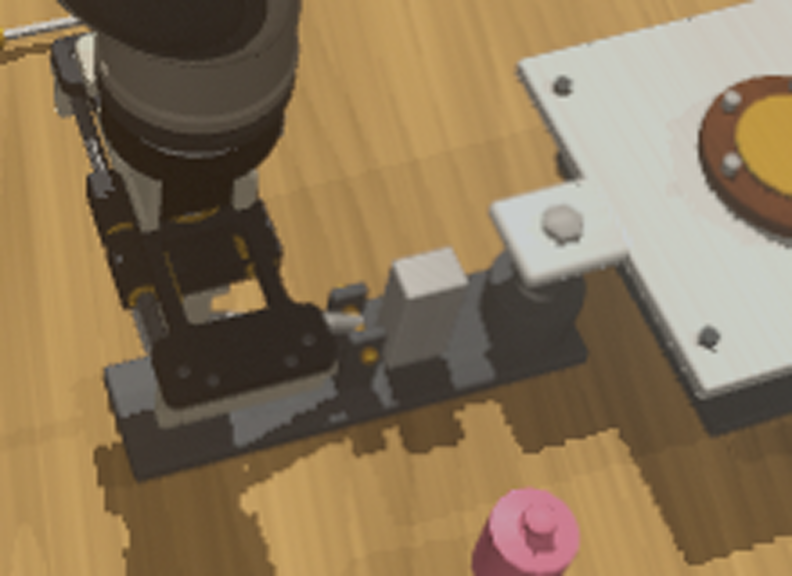

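Request:
arm_command(plan=[{"tx":0.3,"ty":0,"tz":0,"wx":0,"wy":0,"wz":0,"jaw":-1},{"tx":0.15,"ty":0,"tz":0,"wx":0,"wy":0,"wz":0,"jaw":-1},{"tx":0.52,"ty":-0.41,"tz":0,"wx":0,"wy":0,"wz":0.05,"jaw":-1},{"tx":0.52,"ty":-0.41,"tz":0,"wx":0,"wy":0,"wz":0.05,"jaw":-1},{"tx":0.52,"ty":-0.41,"tz":0,"wx":0,"wy":0,"wz":0.05,"jaw":-1},{"tx":0.52,"ty":-0.41,"tz":0,"wx":0,"wy":0,"wz":0.05,"jaw":-1},{"tx":0,"ty":0,"tz":0,"wx":0,"wy":0,"wz":0,"jaw":-1},{"tx":0,"ty":0,"tz":0,"wx":0,"wy":0,"wz":0,"jaw":-1}])

```text
time: 20.7
tool_pos: [474.4, -182.5, 115.8]
tcp_rot: [1.573, 1.372, 0.156]
contact_force: [-0.9, -0.5, 4.9]
grip_width: 0.7
```

```bash
cat >> h.py <<'E'
def hand(post=(627,-158.5),yaw=.157):
    o=readout.get_obs();Rc=R.from_euler('xyz',o['tcp_rot']).as_matrix();tip=o['tool_pos']+22*Rc[:,0]
    u=np.array([np.cos(yaw),np.sin(yaw)]);d=tip[:2]-post;f=d@u;l=d@[-u[1],u[0]]
    X,Z=f+36,tip[2]-55
    n=Rc[:,0]; tilt=np.arctan2(n[:2]@u,-n[2])
    print("t",o['time'],"tip rel post fwd %.1f lat %.1f z %.1f; r %.1f press angle %.3f; tool tilt %.3f"%(f,l,tip[2],np.hypot(X,Z),.541-np.arctan2(Z,-X),tilt),"F",o['contact_force'],"q",o['joint_positions'])
E
python3 - <<'E'
from h import *
hand()
s=imaging.capture("side");crop(s,300,240,220,160,3.6,'pics/o1.png')
E
```

```text
t 20.7 tip rel post fwd -150.1 lat 0.1 z 94.3; r 120.7 press angle 0.210; tool tilt 0.199 F [-0.9046 -0.5202  4.892 ] q [-0.5986  0.3968  1.8878  0.2066  0.7217  0.6719]
```

View pics/o1.png

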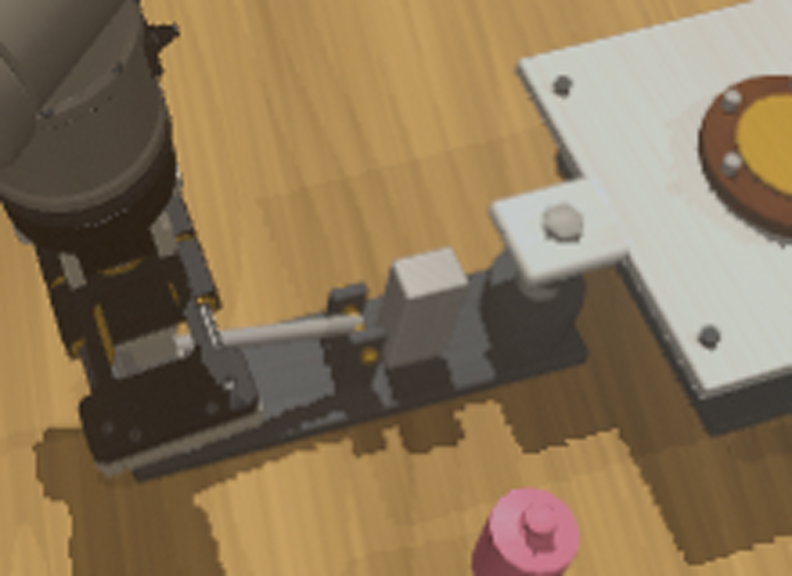

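Request:
arm_command(plan=[{"tx":0.42,"ty":-0.33,"tz":0,"wx":0,"wy":0,"wz":0.01,"jaw":-1},{"tx":0.42,"ty":-0.33,"tz":0,"wx":0,"wy":0,"wz":0.01,"jaw":-1},{"tx":0.42,"ty":-0.33,"tz":0,"wx":0,"wy":0,"wz":0.01,"jaw":-1},{"tx":0.42,"ty":-0.33,"tz":0,"wx":0,"wy":0,"wz":0.01,"jaw":-1},{"tx":0.42,"ty":-0.33,"tz":0,"wx":0,"wy":0,"wz":0.01,"jaw":-1},{"tx":0,"ty":0,"tz":0,"wx":0,"wy":0,"wz":0,"jaw":-1}])

```text
time: 21.35
tool_pos: [462.7, -184.2, 90.8]
tcp_rot: [1.574, 1.321, 0.157]
contact_force: [1.6, 0.2, 4.3]
grip_width: 0.4
```

```bash
python3 - <<'E'
from h import *
hand()
s=imaging.capture("side");crop(s,300,240,220,160,3.6,'pics/o2.png')
E
```

```text
t 21.35 tip rel post fwd -160.9 lat 0.3 z 69.4; r 125.7 press angle 0.426; tool tilt 0.250 F [1.6467 0.2279 4.3037] q [-0.6405  0.4147  1.9727  0.3177  0.6016  0.5272]
```

View pics/o2.png

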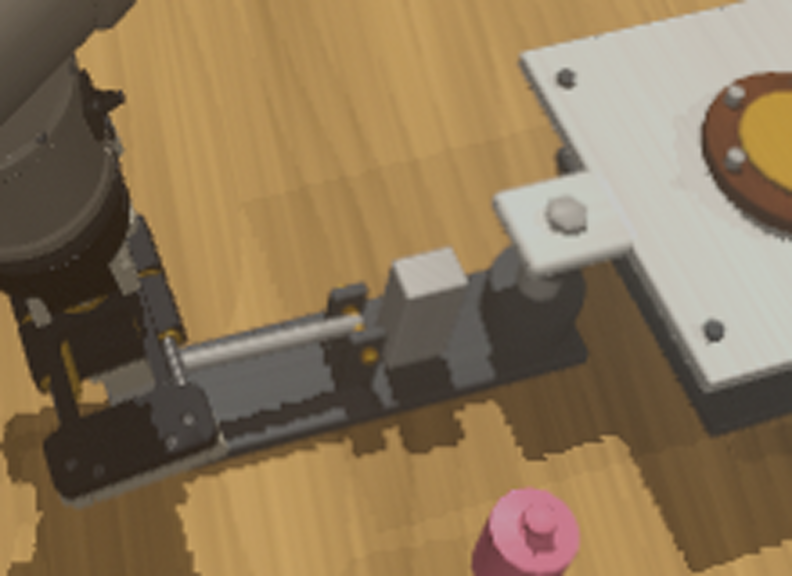

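Request:
arm_command(plan=[{"tx":0.46,"ty":-0.12,"tz":0,"wx":0,"wy":0,"wz":0.02,"jaw":-1},{"tx":0.46,"ty":-0.13,"tz":0,"wx":0,"wy":0,"wz":0.02,"jaw":-1},{"tx":0.46,"ty":-0.14,"tz":0,"wx":0,"wy":0,"wz":0.02,"jaw":-1},{"tx":0.46,"ty":-0.14,"tz":0,"wx":0,"wy":0,"wz":0.02,"jaw":-1},{"tx":0.46,"ty":-0.14,"tz":0,"wx":0,"wy":0,"wz":0.02,"jaw":-1},{"tx":0,"ty":0,"tz":0,"wx":0,"wy":0,"wz":0,"jaw":-1},{"tx":0,"ty":0,"tz":0,"wx":0,"wy":0,"wz":0,"jaw":-1}])

```text
time: 22.1
tool_pos: [462.1, -184.0, 68.2]
tcp_rot: [1.573, 1.221, 0.157]
contact_force: [-14.2, -1.6, 23.6]
grip_width: 0.2
```

```bash
python3 - <<'E'
from h import *
hand()
s=imaging.capture("side");crop(s,300,240,220,160,3.6,'pics/o3.png');cv2.imwrite('pics/o3s.png',s)
t=imaging.capture("top");crop(t,320,80,160,200,3,'pics/o3t.png')
E
```

```text
t 22.1 tip rel post fwd -159.3 lat 0.6 z 47.6; r 123.5 press angle 0.601; tool tilt 0.349 F [-14.1841  -1.5813  23.5553] q [-0.6903  0.4463  2.0598  0.5999  0.4721  0.209 ]
```

View pics/o3.png

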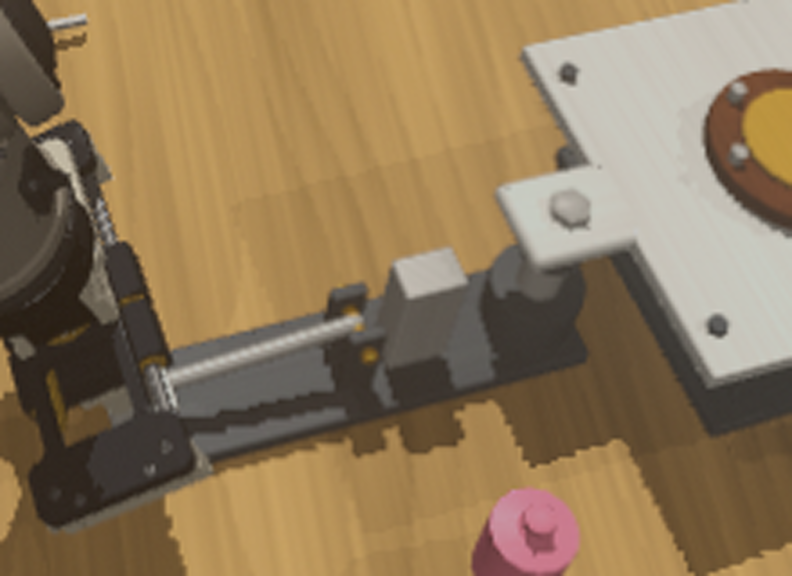

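View pics/o3t.png

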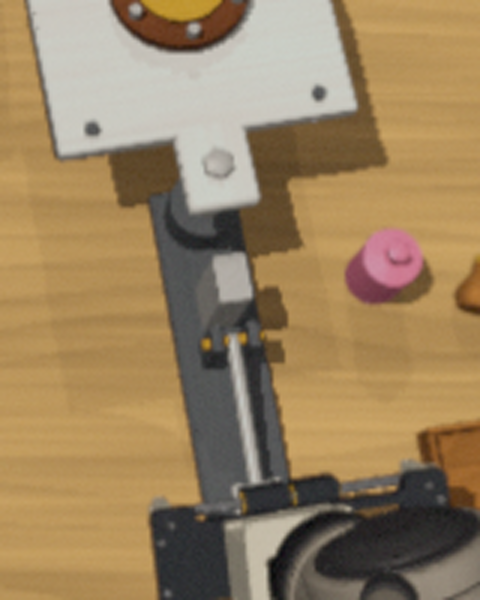

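```bash
python3 - <<'E'
from h import *
for n,px in(("before",(562,222)),("now",(571,207))):
    q=np.array([300+px[0]/3.6,240+px[1]/3.6]); B=plane("side",(300+562/3.6,240+222/3.6),109)
    z=min(np.arange(100,140,.25),key=lambda z:abs(proj("side",(B[0]-1*(z-109)/14,B[1],z))-q)[1]); print(n,z, proj("side",(B[0],B[1],z))-q)
E
```

```text
before 109.0 [-0. -0.]
now 123.5 [-0.7523 -0.0509]
```

Request:
arm_command(plan=[{"tx":0,"ty":0,"tz":0,"wx":0,"wy":0,"wz":0,"jaw":-1},{"tx":0,"ty":0,"tz":0,"wx":0,"wy":0,"wz":0,"jaw":-1},{"tx":0,"ty":0,"tz":0,"wx":0,"wy":0,"wz":0,"jaw":-1}])

```text
time: 22.5
tool_pos: [462.2, -184.0, 68.3]
tcp_rot: [1.572, 1.221, 0.157]
contact_force: [-13.7, -2.0, 23.0]
grip_width: 0.7
```

Request:
arm_command(plan=[{"tx":-0.46,"ty":0.14,"tz":0,"wx":0,"wy":0,"wz":-0.02,"jaw":-1},{"tx":-0.46,"ty":0.14,"tz":0,"wx":0,"wy":0,"wz":-0.02,"jaw":-1},{"tx":-0.46,"ty":0.14,"tz":0,"wx":0,"wy":0,"wz":-0.02,"jaw":-1},{"tx":-0.46,"ty":0.15,"tz":0,"wx":0,"wy":0,"wz":-0.02,"jaw":-1},{"tx":-0.46,"ty":0.14,"tz":0,"wx":0,"wy":0,"wz":-0.02,"jaw":-1},{"tx":-0.42,"ty":0.33,"tz":0,"wx":0,"wy":0,"wz":-0.01,"jaw":-1},{"tx":-0.42,"ty":0.33,"tz":0,"wx":0,"wy":0,"wz":-0.01,"jaw":-1},{"tx":-0.42,"ty":0.33,"tz":0,"wx":0,"wy":0,"wz":-0.01,"jaw":-1},{"tx":-0.42,"ty":0.33,"tz":0,"wx":0,"wy":0,"wz":-0.01,"jaw":-1},{"tx":-0.42,"ty":0.33,"tz":0,"wx":0,"wy":0,"wz":-0.01,"jaw":-1},{"tx":-0.5,"ty":0.43,"tz":0,"wx":0,"wy":0,"wz":-0.05,"jaw":-1},{"tx":-0.5,"ty":0.43,"tz":0,"wx":0,"wy":0,"wz":-0.05,"jaw":-1},{"tx":-0.5,"ty":0.43,"tz":0,"wx":0,"wy":0,"wz":-0.05,"jaw":-1},{"tx":-0.5,"ty":0.43,"tz":0,"wx":0,"wy":0,"wz":-0.05,"jaw":-1},{"tx":-0.4,"ty":0,"tz":0,"wx":0,"wy":0,"wz":0,"jaw":-1},{"tx":-0.5,"ty":0,"tz":0,"wx":0,"wy":0,"wz":0,"jaw":-1},{"tx":-0.5,"ty":0,"tz":0,"wx":0,"wy":0,"wz":0,"jaw":-1},{"tx":0,"ty":0,"tz":0,"wx":0,"wy":0,"wz":0,"jaw":-1},{"tx":0,"ty":0,"tz":0,"wx":0,"wy":0,"wz":0,"jaw":-1},{"tx":0,"ty":0,"tz":0,"wx":0,"wy":0,"wz":0,"jaw":-1}])

```text
time: 24.5
tool_pos: [487.9, -180.1, 151.3]
tcp_rot: [-2.648, 1.57, 2.219]
contact_force: [-0.0, 0.7, -0.1]
grip_width: 0.3
```

```bash
python3 - <<'E'
from h import *
hand()
s=imaging.capture("side");crop(s,300,240,220,160,3.6,'pics/p1.png');cv2.imwrite('pics/p1s.png',s)
t=imaging.capture("top");crop(t,320,80,160,200,3,'pics/p1t.png')
E
```

```text
t 24.5 tip rel post fwd -140.8 lat 0.4 z 129.3; r 128.4 press angle -0.076; tool tilt -0.001 F [-0.0079  0.7424 -0.1185] q [-0.5013  0.434   1.6759  0.0005  1.0328  0.9148]
```

View pics/p1.png

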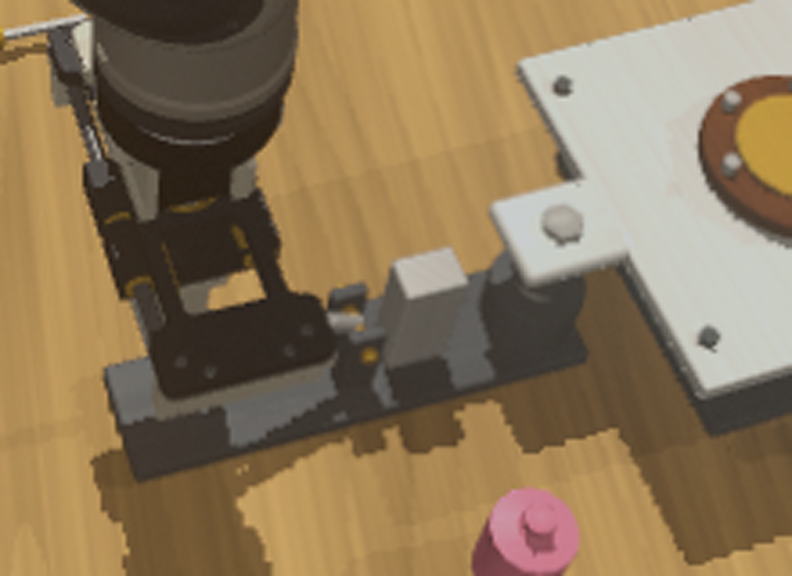

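View pics/p1t.png

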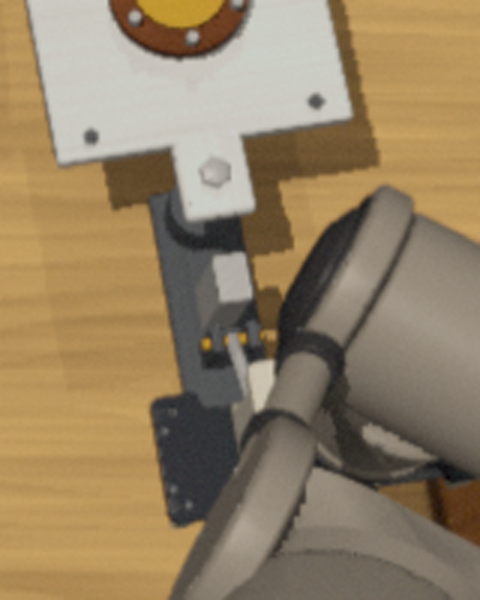

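Request:
arm_command(plan=[{"tx":0.5,"ty":0.16,"tz":0,"wx":0,"wy":0,"wz":0,"jaw":-1},{"tx":0.5,"ty":0,"tz":0,"wx":0,"wy":0,"wz":0,"jaw":-1},{"tx":0.35,"ty":0,"tz":0,"wx":0,"wy":0,"wz":0,"jaw":-1},{"tx":0.52,"ty":-0.41,"tz":0,"wx":0,"wy":0,"wz":0.05,"jaw":-1},{"tx":0.52,"ty":-0.41,"tz":0,"wx":0,"wy":0,"wz":0.05,"jaw":-1},{"tx":0.52,"ty":-0.41,"tz":0,"wx":0,"wy":0,"wz":0.05,"jaw":-1},{"tx":0.52,"ty":-0.41,"tz":0,"wx":0,"wy":0,"wz":0.05,"jaw":-1},{"tx":0.42,"ty":-0.33,"tz":0,"wx":0,"wy":0,"wz":0.01,"jaw":-1},{"tx":0.42,"ty":-0.33,"tz":0,"wx":0,"wy":0,"wz":0.01,"jaw":-1},{"tx":0.42,"ty":-0.33,"tz":0,"wx":0,"wy":0,"wz":0.01,"jaw":-1},{"tx":0.42,"ty":-0.33,"tz":0,"wx":0,"wy":0,"wz":0.01,"jaw":-1},{"tx":0.42,"ty":-0.33,"tz":0,"wx":0,"wy":0,"wz":0.01,"jaw":-1},{"tx":0,"ty":0,"tz":0,"wx":0,"wy":0,"wz":0,"jaw":-1}])

```text
time: 25.9
tool_pos: [463.5, -183.9, 91.4]
tcp_rot: [1.575, 1.322, 0.159]
contact_force: [2.6, -0.3, 4.7]
grip_width: 0.7
```

```bash
python3 - <<'E'
from h import *
hand()
E
```

```text
t 25.9 tip rel post fwd -160.0 lat 0.5 z 70.0; r 124.9 press angle 0.420; tool tilt 0.249 F [ 2.6296 -0.3264  4.7026] q [-0.6387  0.4147  1.97    0.3158  0.6045  0.5308]
```

Request:
arm_command(plan=[{"tx":0.46,"ty":-0.13,"tz":0,"wx":0,"wy":0,"wz":0.02,"jaw":-1},{"tx":0.46,"ty":-0.14,"tz":0,"wx":0,"wy":0,"wz":0.02,"jaw":-1},{"tx":0.46,"ty":-0.15,"tz":0,"wx":0,"wy":0,"wz":0.02,"jaw":-1},{"tx":0.46,"ty":-0.15,"tz":0,"wx":0,"wy":0,"wz":0.02,"jaw":-1},{"tx":0.4,"ty":-0.14,"tz":0,"wx":0,"wy":0,"wz":0.02,"jaw":-1},{"tx":0,"ty":0,"tz":0,"wx":0,"wy":0,"wz":0,"jaw":-1},{"tx":0,"ty":0,"tz":0,"wx":0,"wy":0,"wz":0,"jaw":-1},{"tx":0,"ty":0,"tz":0,"wx":0,"wy":0,"wz":0,"jaw":-1},{"tx":0,"ty":0,"tz":0,"wx":0,"wy":0,"wz":0,"jaw":-1},{"tx":0,"ty":0,"tz":0,"wx":0,"wy":0,"wz":0,"jaw":-1}])

```text
time: 26.9
tool_pos: [462.5, -183.8, 69.0]
tcp_rot: [1.573, 1.222, 0.158]
contact_force: [-9.7, -0.9, 16.8]
grip_width: 0.3
```

```bash
python3 - <<'E'
from h import *
hand()
s=imaging.capture("side");cv2.imwrite('pics/q1s.png',s);crop(s,300,240,220,160,3.6,'pics/q1.png')
t=imaging.capture("top");cv2.imwrite('pics/q1t.png',t)
hand()
E
```

```text
t 26.9 tip rel post fwd -158.9 lat 0.7 z 48.3; r 123.1 press angle 0.595; tool tilt 0.349 F [-9.6676 -0.8507 16.8366] q [-0.6891  0.4452  2.0579  0.5952  0.4746  0.2148]
t 27.0 tip rel post fwd -158.9 lat 0.7 z 48.3; r 123.1 press angle 0.595; tool tilt 0.349 F [-10.377   -1.2546  17.867 ] q [-0.6891  0.4451  2.0579  0.5952  0.4746  0.2148]
```

View pics/q1.png

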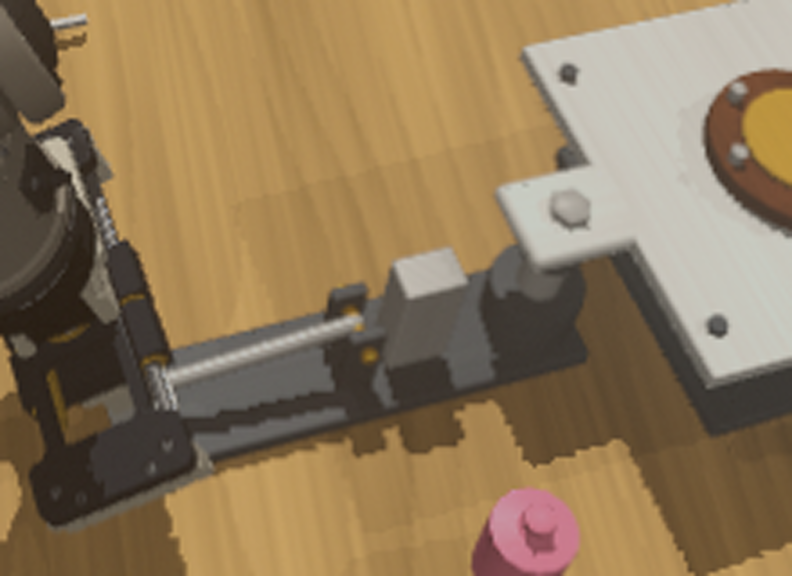

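View pics/q1t.png

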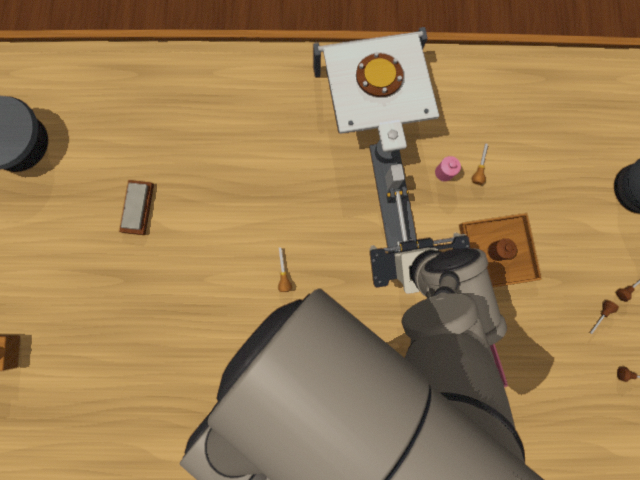

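```bash
python3 -c "
from plant import bot
print(bot.close_job())"
```

```text
the job is handed in; nothing more can be done
None
```

I finished the whole sequence and handed the job in at about 27 s of the 72 s allowed; no verdict came back.

**What I did:**
- **Bead box:** I stood the brown bead box near the centre of the wooden tray and let it go.
- **Jack:** I carried the lever jack by its post, slid it in under the ear and set it flat on the bench.
- **Pumping:** I pressed the handle fully down, let it all the way up and pressed it down again. The arm is still holding it down.

**Last checks:**
- **Bead box:** it is still upright in the tray and nothing is touching it.
- **Jack position:** before pumping, both cameras put the post 71 mm in front of the bolt and 1–3 mm to one side. That puts the saddle about 1–3 mm off the pad's centre, against a limit of 12 mm. The jack did not visibly move in either stroke.
- **Handle:** the fingertip position gives about 0.595 rad, and the wrist force is steady at about 18 N upwards and 10 N sideways.
- **Plate:** on the first stroke the bolt head rose about 14.5 mm, which puts the pad at roughly 92 mm. It dropped back to its starting pixel when I let the handle up, and is at the raised pixel again now.
- **Gravers and oilstone:** they look unmoved in the top view.

**What disagreed:** the side camera reads about 3 mm further in x than the top camera. I checked both against the placed bead box and relied mostly on the top camera.

**Not measured directly:** I had no reading of the handle angle or the force between saddle and plate. Both are inferred from the arm's pose, the wrist force and the pictures.

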